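# Take the tilted desk riser off its wedge, lock it flat and set out the round-bottomed pots

## Robot

A 6-joint arm with a two-finger parallel gripper is mounted at the origin on the work surface. World frame = base frame: x ahead of the robot, y to its left, z up, the work surface at z = 0. Lengths are in m, angles in degrees, forces in N, time in s.
With the tool pointing down it reaches from about 0.35 to 0.875 m from the base axis. Payload 4.2 kg.
Tool frame: the origin (TCP) lies midway between the tips of the shut fingers; the grasp point (between the pads) lies 19 mm behind it; z points along the fingers, y is the direction in which the jaws open and shut (so a half turn about z gives the same grasp; the last joint's range is limited). The gripper opens to 87 mm and grips with 3 to 60 N. Pads are 19 mm wide; open, the fingers measure 117 mm over their backs; the gripper's body (75 mm by 190 mm) begins 51 mm behind the grasp point.
Start: joints at [86.436, 22.042, 0.453, 0, -68.411, -14.817], TCP at [0.197, 0.593, 0.223] pointing down, gripper open.
Joint ranges: [-179.83, 179.83], [-69.29, 118.12], [-61.27, 80.66], [-181.25, 117.63], [-171.15, -9.14], [-177.46, 177.46]. Speed limits (degrees/s): [159.86, 159.86, 180, 180, 180, 180].

## Interface

Orientations are given as a 3x3 rotation matrix whose columns are the frame's x, y, z axes.
In Python, from station import sense, capture, calibration, finish_job gives the robot as it stands.
- The arm moves only by the tool carry_out, never from a script. Its argument "commands" is one flat list of numbers, 6 for each row, row after row: the shift along the tool's x, y, z in mm, then the turn, a rotation vector about the tool's x, y, z in rad. A call has 1 to 5 rows; each row shifts and turns the pose as measured when the row begins, along the tool's axes as they then stand; what a row does not reach is not made up. A row lasts 1/8 s, in which the tool goes at most 62.5 mm and 10.7 degrees, less where a joint would pass 70% of its speed; a pose out of reach is approached as far as the arm can. A call is refused whole if a number of a shift passes 62.5 or a number of a turn 0.188, either way. A call with a gripper value outside its range is refused whole. "grip" is the finger opening in mm, from 0 to 87, set as the call begins (left out, the last holds). The fingers move at their own pace and stop on an object; the grip force is fixed at half the most. Time passes only in rows, so rows that do not move let the fingers close. It gives the time, the measured TCP pose, the force and the opening at its end, in the units of the state.
- sense(): the state, without advancing time (a new reading comes with each control period).
- capture(name): name is "scene" or "top" or "wrist"; returns the picture (400x640x3 uint8, red, green, blue); there is no depth.
- calibration(name): a dict with "fx", "fy", "cx", "cy" (pixels), "dist" ([k1, k2, p1, p2, k3] as OpenCV has them; the pictures are not rectified), "rvec" (rotation vector, rad) and "tvec" (3), from world to camera coordinates, as OpenCV has them. Camera axes: x right, y down, z forward; pixel columns grow to the right and rows downward; lengths in m; the calibration is good to about 2 mm. A picture is of the moment at which its call begins: read the wrist's pose just before it. calibration takes no time and is no camera call; for the wrist camera it gives the pose at the moment of the call.
- finish_job(): hands the job in, once; it reports no verdict.
The state is a dict: "time_s": time; "joints": joint angles; "joint_velocities": joint speeds; "effort": joint torques, N m; "tcp_pos": TCP position; "ee_rot": TCP orientation; "wrist_force": force on the tool from outside, world axes, zero at the start; "moment": the same for the moment, N m; "gripper_width": opening from 0.0 (shut) to 1.0 (fully open).
Only numpy, scipy, OpenCV 4.12 (cv2) and the standard library are available. Lean on these libraries where they do the work, as an engineer would, in place of code of your own. Each camera call takes 0.05 s, during which the arm holds its last target.

## Task

The desk riser is tilted up on a red wedge: work the wedge backward out from under it in small tugs, so that the board comes down gently (do not let it drop, and do not lift it), and leave the wedge in the grey tray. Once the board is down, turn both orange turnbuttons square across its front edge to secure it. Only then stand every pot upright in a white dish of the board, one in each, and leave the flask and the mouse where they are.

Things in the scene. Friction and masses are not known exactly. Their poses are not given: they have to be found in the camera images.
- riser: Fixed grey base plate of the desk riser, 280 mm (x) by 380 mm (y) by 12 mm; origin at the centre of its underside on the desk. Its own +y end carries the hinge of the board, its -y end is the open front, where the turnbuttons and the wedge are. Only its place and yaw vary.
- board (a joint): Angle of the brown board (270 by 240 by 18 mm, 1.3 kg) about its hinge, a line along the riser's x at riser y = +170 mm, 20 mm above the desk. 0 = down and level on its stop, underside 20 mm above the desk (8 mm above the base plate); about 0.11 at the start, front edge raised 26 mm on the wedge where that is 34 mm thick. Hardly damped: it falls if its support goes quickly. Down is below 0.012.
- board_edge (a point): Middle of the top edge of the board's front (free) end. Axes as the riser's: x along the edge, y towards the hinge, z up from the board. 38 mm above the desk when the board is down.
- dish0 (a point): White dish 0 of four on the board: centre of its mouth, 20 mm above the board's top (58 mm above the desk when down). 78 mm across outside; inside a 45 degree cone about 66 mm across at the mouth. A seated pot centres itself, its underside about 16 mm below this point. Dishes are 130 mm apart along the riser's x and 100 mm along y.
- dish1 (a point): White dish 1 of four on the board: centre of its mouth, 20 mm above the board's top (58 mm above the desk when down). 78 mm across outside; inside a 45 degree cone about 66 mm across at the mouth. A seated pot centres itself, its underside about 16 mm below this point. Dishes are 130 mm apart along the riser's x and 100 mm along y.
- dish2 (a point): White dish 2 of four on the board: centre of its mouth, 20 mm above the board's top (58 mm above the desk when down). 78 mm across outside; inside a 45 degree cone about 66 mm across at the mouth. A seated pot centres itself, its underside about 16 mm below this point. Dishes are 130 mm apart along the riser's x and 100 mm along y.
- dish3 (a point): White dish 3 of four on the board: centre of its mouth, 20 mm above the board's top (58 mm above the desk when down). 78 mm across outside; inside a 45 degree cone about 66 mm across at the mouth. A seated pot centres itself, its underside about 16 mm below this point. Dishes are 130 mm apart along the riser's x and 100 mm along y.
- turn_a (a joint): Angle of the orange turnbutton at the riser's -x end. 0 = bar along the riser's x, clear of the board; 1.5708 (stop) = bar square across the board's front edge, securing it; above 1.3 counts. Growing values turn anticlockwise seen from above. It stays where it is left (0.06 N m of friction).
- turn_a_grip (a point): On that turnbutton's vertical pivot, in the middle of its grip: an upright fin 40 mm long (the point's x), 14 mm thick (y), its top 11 mm above this point. The bar under it is 76 mm long, 14 mm thick, underside 24 mm below this point.
- turn_b (a joint): Angle of the orange turnbutton at the riser's +x end. 0 = bar along the riser's x, clear of the board; 1.5708 (stop) = bar square across the board's front edge, securing it; above 1.3 counts. Growing values turn clockwise seen from above. It stays where it is left (0.06 N m of friction).
- turn_b_grip (a point): On that turnbutton's vertical pivot, in the middle of its grip: an upright fin 40 mm long (the point's x), 14 mm thick (y), its top 11 mm above this point. The bar under it is 76 mm long, 14 mm thick, underside 24 mm below this point.
- wedge: Red wedge, 160 mm long, 120 g. Origin on its underside, centre line; own +y points to the thin tip (y = +85 mm). Taper 40 mm wide, 3 mm thick at the tip, 38 mm at y = -15; straight handle 24 mm wide (x), 34 mm tall, from y = -20 to -75, to grip from above. Starts 12 mm above the desk. Pulled to its -y (5 to 15 N) it lowers the board; board down after 75 mm, free after 90. Stays put if let go.
- tray: Grey open tray, 120 mm (x) by 190 mm (y), walls 4 mm thick and 30 mm high, floor 4 mm. Fixed; origin at the centre of its underside on the desk.
- pot0: Blue pot, 160 g, 58 mm across, 74 mm tall. Origin at the centre of its underside, z up its axis. Underside: a ball of radius 36 mm cut off to a weighted flat foot 40 mm across, so it can stand on the desk; belly 58 mm across from z = 9 to 36 mm; pale lid, a cylinder 40 mm across from z = 40 to 74 mm, the place to grip. May be absent (None).
- pot1: Green pot, 160 g, 58 mm across, 74 mm tall. Origin at the centre of its underside, z up its axis. Underside: a ball of radius 36 mm cut off to a weighted flat foot 40 mm across, so it can stand on the desk; belly 58 mm across from z = 9 to 36 mm; pale lid, a cylinder 40 mm across from z = 40 to 74 mm, the place to grip. May be absent (None).
- pot2: White pot, 160 g, 58 mm across, 74 mm tall. Origin at the centre of its underside, z up its axis. Underside: a ball of radius 36 mm cut off to a weighted flat foot 40 mm across, so it can stand on the desk; belly 58 mm across from z = 9 to 36 mm; pale lid, a cylinder 40 mm across from z = 40 to 74 mm, the place to grip. May be absent (None).
- pot3: Black pot, 160 g, 58 mm across, 74 mm tall. Origin at the centre of its underside, z up its axis. Underside: a ball of radius 36 mm cut off to a weighted flat foot 40 mm across, so it can stand on the desk; belly 58 mm across from z = 9 to 36 mm; pale lid, a cylinder 40 mm across from z = 40 to 74 mm, the place to grip. May be absent (None).
- flask: Black drinking flask, 68 mm across, 225 mm tall, standing at the left. Bystander; origin at the centre of its underside.
- mouse: Grey computer mouse, 100 by 60 by 30 mm, at the left. Bystander; origin at the centre of its underside.
Not all that is in view belongs to the job. Leave any purple look-alike of the pot3 alone.

How it is judged:
By the outcome, as a careful person would: the job done as asked, in the order asked, and still so for the second after the job is handed in, with the robot touching nothing.
Of pot0, pot1, pot2, pot3 only 2 to 4 are there at a start; the rules pass over those that are not, and their reading is None.
At some moment in a run one of pot0, pot1, pot2, pot3 may be knocked a few centimetres aside while the robot is not near it.
It also fails if it takes over 210 s, if anything falls off the work surface, if the arm or the gripper's body presses on something with over 40 N, if the wrist force passes 120 N, or if a joint passes its speed limit or range.

## Working session

There is one attempt and no reset: what is moved stays moved. The work goes in short steps, Python scripts to look and compute and a tool call to move; the robot and the scene stay as the last step left them, time stands still between calls to the robot, and variables do not carry over. Pictures are saved under pics/ and viewed, and the job is handed in when it is done.

Besides the shell and the picture viewer there is one more tool, called after "Call:" as name(argument=value, ...) on one line, values as JSON. carry_out: Moves the arm, as the interface text tells. Its arguments: {"type":"object","properties":{"commands":{"type":"array"},"grip":{"type":"number"}},"required":["commands"]}

```bash
ls; mkdir -p pics; python3 - <<'E'
from station import *
import cv2
s=sense();print({k:s[k] for k in('time_s','tcp_pos','ee_rot','wrist_force','gripper_width')})
for n in("scene","top","wrist"):
    c=calibration(n);print(n,{k:(v if not hasattr(v,'tolist') else v.tolist()) for k,v in c.items()})
    cv2.imwrite(f"pics/{n}0.png",capture(n)[:,:,::-1])
E
```

```text
pics
{'time_s': 0.0, 'tcp_pos': array([0.19690752, 0.59255497, 0.221451  ]), 'ee_rot': array([[ 9.48911351e-01, -3.15542285e-01, -5.60484884e-04],
       [-3.15542754e-01, -9.48909019e-01, -2.10828780e-03],
       [ 1.33404789e-04,  2.17743517e-03, -9.99997620e-01]]), 'wrist_force': array([-0.86956685, -0.38737116, -0.56065544]), 'gripper_width': 1.003267966277848}
scene {'fx': 376.03114807443364, 'fy': 376.03114807443364, 'cx': 324.27415247638453, 'cy': 196.38982449530377, 'dist': [-0.050711375933174214, 0.0, 0.0, 0.0, 0.0], 'rvec': [1.7931419637923, 1.8183282517214086, -0.6722607481691181], 'tvec': [0.036233214318541276, -0.3390177231659202, 1.509402884107936]}
top {'fx': 414.02129742233626, 'fy': 414.02129742233626, 'cx': 321.0474548651762, 'cy': 194.49471481944207, 'dist': [-0.10661542409563804, 0.0, 0.0, 0.0, 0.0], 'rvec': [2.1486291128108705, -2.097726711924197, 0.1906668744650889], 'tvec': [-0.020567876807610193, 0.5131971722526236, 1.2422892473103582]}
wrist {'fx': 286.62021961010583, 'fy': 286.62021961010583, 'cx': 321.95625314115574, 'cy': 197.06857499207186, 'dist': [-0.010646645384186922, 0.0, 0.0, 0.0, 0.0], 'rvec': [-1.734141291066184, 2.402926485381058, 0.3283167771649115], 'tvec': [0.624015753466166, -0.031265239771415924, 0.39061421431023147]}
```

View pics/scene0.png

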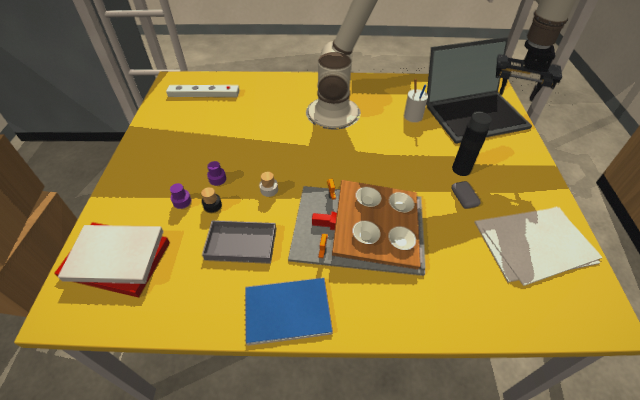

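View pics/top0.png

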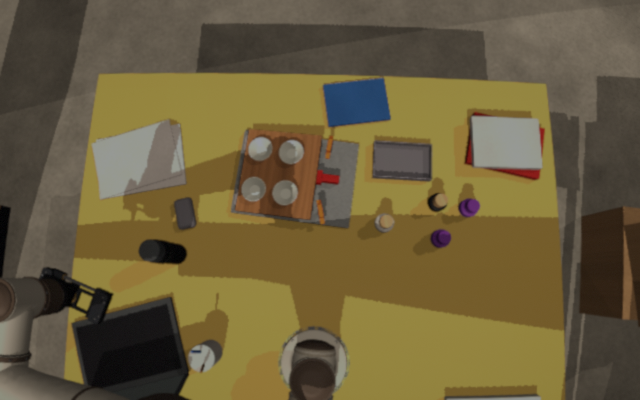

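View pics/wrist0.png

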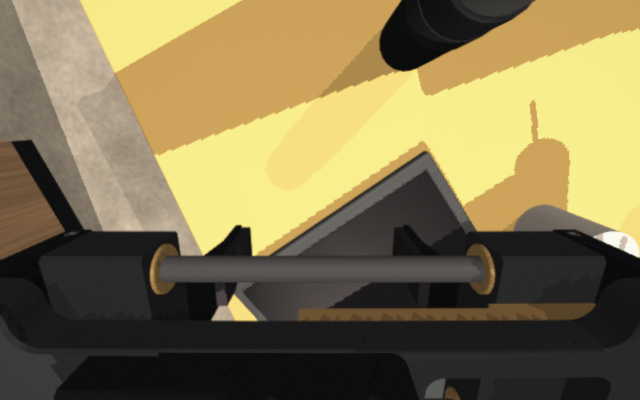

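The scene and top views agree. In the top view the riser is at about (297,178) with its front to the right. The red wedge is at (327,179), the turnbuttons are at (329,147) and (321,211), and the tray is at (402,161). There are two pots, white at (385,222) and black at (438,202), and two purple look-alikes at (441,239) and (470,207). Next I'll enlarge and measure.

```bash
cat > h.py <<'E'
import numpy as np, cv2
from station import *
def cal(n):
    c=calibration(n);K=np.array([[c['fx'],0,c['cx']],[0,c['fy'],c['cy']],[0,0,1.]])
    return K,np.array(c['dist'],float),np.array(c['rvec'],float),np.array(c['tvec'],float)
def ray(n,uv,C=None):
    K,d,r,t=C or cal(n);R=cv2.Rodrigues(r)[0]
    p=cv2.undistortPoints(np.array(uv,float).reshape(-1,1,2),K,d).reshape(-1,2)
    D=np.c_[p,np.ones(len(p))]@R; return -R.T@t,D
def onz(n,uv,z,C=None):
    o,D=ray(n,uv,C); return o+D*((z-o[2])/D[:,2])[:,None]
def proj(n,P,C=None):
    K,d,r,t=C or cal(n); return cv2.projectPoints(np.array(P,float).reshape(-1,1,3),r,t,K,d)[0].reshape(-1,2)
def tri(n1,u1,n2,u2):
    o1,D1=ray(n1,[u1]);o2,D2=ray(n2,[u2]);A=np.c_[D1[0],-D2[0]]
    s=np.linalg.lstsq(A,o2-o1,rcond=None)[0];a=o1+s[0]*D1[0];b=o2+s[1]*D2[0];return (a+b)/2,np.linalg.norm(a-b)
def crop(im,x0,y0,x1,y1,k,name):
    cv2.imwrite(name,cv2.resize(im[y0:y1,x0:x1,::-1],None,fx=k,fy=k,interpolation=cv2.INTER_CUBIC))
def hsv(im): return cv2.cvtColor(im,cv2.COLOR_RGB2HSV)
E
python3 - <<'E'
from h import *
t=cv2.imread('pics/top0.png')[:,:,::-1];s=cv2.imread('pics/scene0.png')[:,:,::-1]
crop(t,225,120,375,235,5,'pics/t1.png');crop(t,360,130,490,250,5,'pics/t2.png');crop(s,280,165,440,280,5,'pics/s1.png');crop(s,160,150,300,275,5,'pics/s2.png')
E
```

```text
(no output)
```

View pics/t1.png

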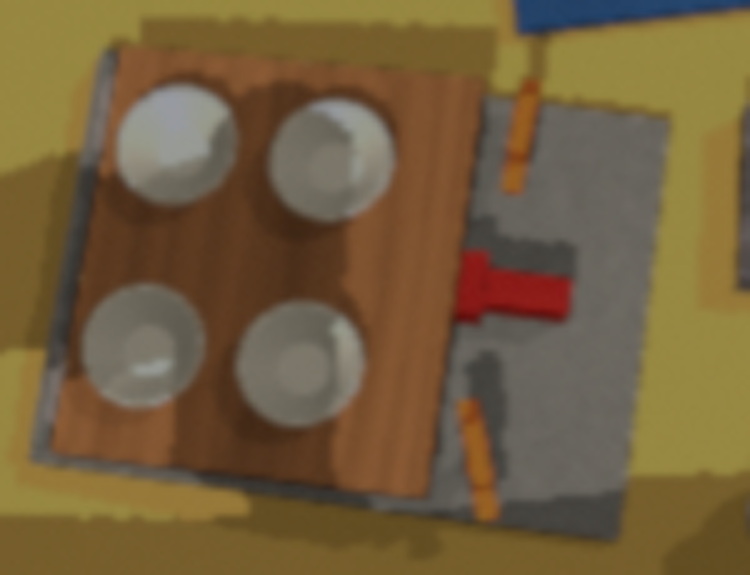

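View pics/t2.png

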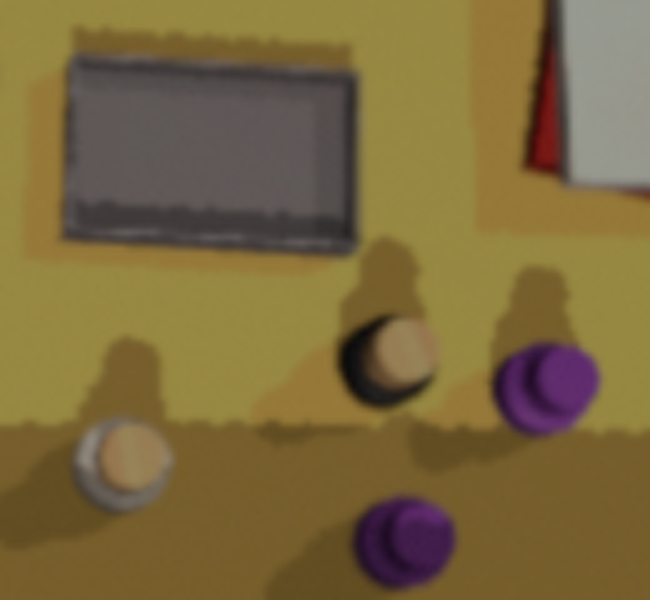

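View pics/s1.png

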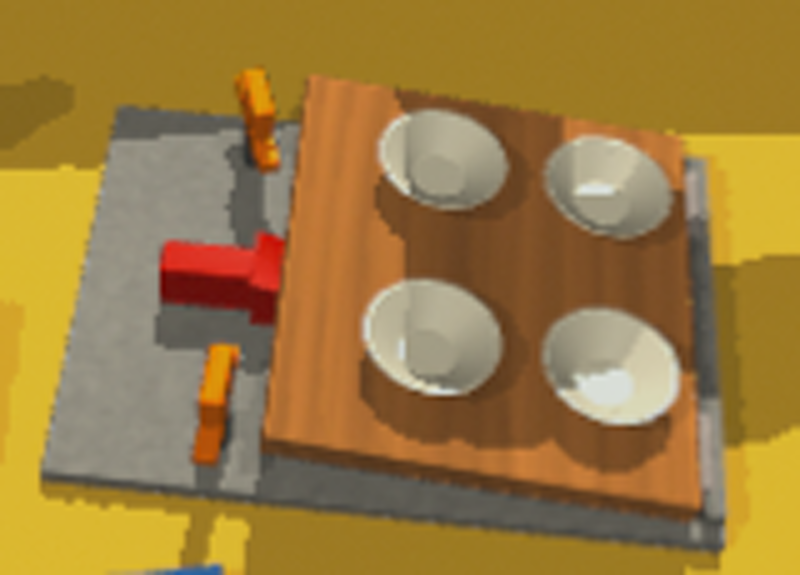

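View pics/s2.png

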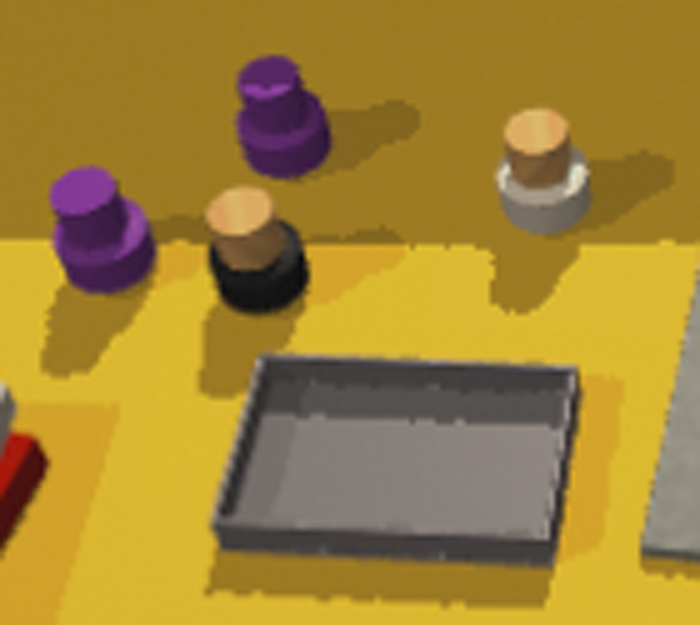

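```bash
python3 - <<'E'
from h import *
np.set_printoptions(precision=4,suppress=True)
T=lambda L,ox,oy,k=5:[((x+.5)/k-.5+ox,(y+.5)/k-.5+oy) for x,y in L]
C=cal('top');S=cal('scene')
r=onz('top',T([(669,116),(615,540),(32,460),(110,45)],225,120),.012,C)
print('riser',r,r.mean(0)); rs=onz('scene',T([(118,108),(42,483),(721,548)],280,165),.012,S);print('riser scene',rs)
for a,b in((0,1),(3,2),(0,3),(1,2)):print(np.linalg.norm(r[a]-r[b]),np.degrees(np.arctan2(*(r[a]-r[b])[1::-1])))
w=onz('top',T([(571,277),(568,320),(487,313),(489,268)],225,120),.046,C);print('wedge',w,w.mean(0))
w=onz('scene',T([(162,241),(160,275),(250,278),(255,247)],280,165),.046,S);print('wedge sc',w,w.mean(0))
tr=onz('top',T([(72,60),(355,72),(352,250),(65,238)],360,130),.03,C);print('tray',tr,tr.mean(0))
for n,c,cs in(('w',(134,457),(537,131)),('k',(404,353),(241,211)),('p1',(567,386),(84,190)),('p2',(421,541),(270,76))):
    u=T([c],360,130);v=T([cs],160,150);print(n,onz('top',u,.074,C),onz('scene',v,.074,S),tri('top',u[0],'scene',v[0]))
for n,c,cs in(('b',(522,136),(214,400)),('a',(479,458),(257,110))):
    u=T([c],225,120);v=T([cs],280,165);print(n,tri('top',u[0],'scene',v[0]))
for n,c,cs in(('d',(177,145),(612,367)),('d',(332,160),(432,337)),('d',(144,346),(608,187)),('d',(300,364),(443,160))):
    u=T([c],225,120);v=T([cs],280,165);print(n,tri('top',u[0],'scene',v[0]))
E
```

```text
riser [[ 0.6956 -0.1265  0.012 ]
 [ 0.4158 -0.0944  0.012 ]
 [ 0.4577  0.2782  0.012 ]
 [ 0.7367  0.2445  0.012 ]] [0.5764 0.0755 0.012 ]
riser scene [[ 0.4168 -0.1003  0.012 ]
 [ 0.6996 -0.1289  0.012 ]
 [ 0.7355  0.2432  0.012 ]]
0.2816891281949891 -6.545160822521848
0.28106644626509325 -6.889042374908198
0.3733049371199488 -96.31495839396507
0.374989851027065 -96.41190809504931
wedge [[ 0.5775 -0.0626  0.046 ]
 [ 0.5497 -0.0611  0.046 ]
 [ 0.553  -0.0103  0.046 ]
 [ 0.582  -0.0109  0.046 ]] [ 0.5656 -0.0362  0.046 ]
wedge sc [[ 0.554  -0.0664  0.046 ]
 [ 0.5793 -0.0667  0.046 ]
 [ 0.5806 -0.0142  0.046 ]
 [ 0.5576 -0.0113  0.046 ]] [ 0.5679 -0.0397  0.046 ]
tray [[ 0.6953 -0.1757  0.03  ]
 [ 0.6925 -0.361   0.03  ]
 [ 0.5735 -0.3556  0.03  ]
 [ 0.5767 -0.171   0.03  ]] [ 0.6345 -0.2658  0.03  ]
w [[ 0.4318 -0.2078  0.074 ]] [[ 0.4315 -0.2103  0.074 ]] (array([ 0.4319, -0.209 ,  0.0743]), np.float64(0.002491903931999117))
k [[ 0.4995 -0.3748  0.074 ]] [[ 0.5011 -0.3815  0.074 ]] (array([ 0.5003, -0.3786,  0.0725]), np.float64(0.0065557106399327615))
p1 [[ 0.4812 -0.4765  0.074 ]] [[ 0.4857 -0.4817  0.074 ]] (array([ 0.4824, -0.4809,  0.0699]), np.float64(0.005439441380818364))
p2 [[ 0.3844 -0.3823  0.074 ]] [[ 0.3852 -0.3878  0.074 ]] (array([ 0.3848, -0.3853,  0.0732]), np.float64(0.005287717249567242))
b (array([ 0.668 , -0.0319,  0.0495]), np.float64(0.004072204524661489))
a (array([ 0.4594, -0.009 ,  0.0583]), np.float64(0.0027974717849538486))
d (array([0.6527, 0.1863, 0.0639]), np.float64(0.0023301843133390968))
d (array([0.6418, 0.0869, 0.0749]), np.float64(0.002860954949365929))
d (array([0.5232, 0.1998, 0.0643]), np.float64(0.002429329136292524))
d (array([0.5123, 0.1015, 0.0743]), np.float64(0.0030694730345538026))
```

Call:
carry_out(commands=[0, 0, -60, 0, 0, 0, 0, 0, -60, 0, 0, 0, 0, 0, -50, 0, 0, 0.166, 0, 0, 0, 0, 0, 0.166, 0, 0, 0, 0, 0, 0.166])

```text
time_s: 0.78
tcp_pos: [0.1967, 0.5922, 0.3939]
ee_rot: [[0.671, -0.741, -0.002], [-0.741, -0.671, -0.008], [0.005, 0.007, -1.0]]
wrist_force: [0.3, -0.3, -0.1]
gripper_width: 1.001
```

Call:
carry_out(commands=[0, 0, 0, 0, 0, 0.166, 0, 0, 0, 0, 0, 0.166, 0, 0, 0, 0, 0, 0.166, 0, 0, 0, 0, 0, 0.166, 0, 0, 0, 0, 0, 0.166])

```text
time_s: 1.4
tcp_pos: [0.1964, 0.5916, 0.3921]
ee_rot: [[-0.122, -0.992, -0.003], [-0.992, 0.122, -0.011], [0.012, 0.002, -1.0]]
wrist_force: [0.1, 0.1, 0.6]
gripper_width: 1.001
```

```bash
cat >> h.py <<'E'
def go(x,y,z,th):
    s=sense();R=np.array(s['ee_rot']);p=np.array(s['tcp_pos']);d=R.T@(np.array([x,y,z])-p)*1000
    t=np.radians(th);c,q=np.cos(t),np.sin(t);Rt=np.array([[c,q,0],[q,-c,0],[0,0,-1.]])
    rv=cv2.Rodrigues(R.T@Rt)[0].ravel()
    print('t',round(s['time_s'],2),'p',np.round(p,4),'th',round(np.degrees(np.arctan2(R[1,0],R[0,0])),2),'F',np.round(s['wrist_force'],1),'g',round(87*s['gripper_width'],1),'j',np.round(s['joints'],0))
    print('tool delta mm',np.round(d,1),'rotvec',np.round(rv,4))
E
python3 -c "
from h import *
go(.567,-.040,.25,-94.5)"
```

```text
t 1.4 p [0.1964 0.5916 0.3921] th -97.03 F [0.1 0.1 0.6] g 87.1 j [ 86.  19.  20.  -0. -91. -93.]
tool delta mm [ 579.9 -445.4  148. ] rotvec [ 0.0023 -0.0116 -0.0441]
```

Call:
carry_out(commands=[45, -35, 0, 0, 0, 0, 48, -37, 0, 0, 0, 0, 48, -37, 0, 0, 0, 0, 48, -37, 0, 0, 0, 0, 48, -37, 0, 0, 0, 0])

```text
time_s: 2.02
tcp_pos: [0.3504, 0.3295, 0.3905]
ee_rot: [[-0.117, -0.993, -0.006], [-0.993, 0.117, -0.018], [0.019, 0.004, -1.0]]
wrist_force: [0.9, -0.1, 0.9]
gripper_width: 0.997
```

Call:
carry_out(commands=[48, -37, 0, 0, 0, 0, 48, -37, 0, 0, 0, 0, 48, -37, 0, 0, 0, 0, 48, -37, 0, 0, 0, 0, 48, -37, 0, 0, 0, 0])

```text
time_s: 2.65
tcp_pos: [0.5087, 0.0602, 0.3942]
ee_rot: [[-0.114, -0.993, -0.005], [-0.993, 0.114, -0.017], [0.018, 0.003, -1.0]]
wrist_force: [1.5, 1.4, 0.2]
gripper_width: 1.002
```

```bash
python3 -c "
from h import *
go(.567,-.040,.25,-94.5)"
```

```text
t 2.65 p [0.5087 0.0602 0.3942] th -96.57 F [1.5 1.4 0.2] g 87.2 j [ 25.   7.   4.   1. -88. -32.]
tool delta mm [ 90.3 -69.9 145.6] rotvec [ 0.0036 -0.0174 -0.0361]
```

Call:
carry_out(commands=[45, -35, 40, 0, -0.009, -0.018, 45, -35, 55, 0, -0.009, -0.018, 0, 0, 50, 0, 0, 0, 0, 0, 0, 0, 0, 0])

```text
time_s: 3.15
tcp_pos: [0.5599, -0.0276, 0.262]
ee_rot: [[-0.085, -0.996, -0.005], [-0.996, 0.085, 0.002], [-0.001, 0.005, -1.0]]
wrist_force: [0.5, -0.0, -0.0]
gripper_width: 0.997
```

```bash
python3 -c "
from h import *
go(.567,-.040,.25,-94.5)
cv2.imwrite('pics/w1.png',capture('wrist')[:,:,::-1])"
```

```text
t 3.15 p [ 0.5599 -0.0276  0.262 ] th -94.88 F [ 0.5 -0.  -0. ] g 86.7 j [ 14.  14.  -5.  -0. -71. -18.]
tool delta mm [11.7 -8.2 11.9] rotvec [ 0.0048  0.0014 -0.0066]
```

View pics/w1.png

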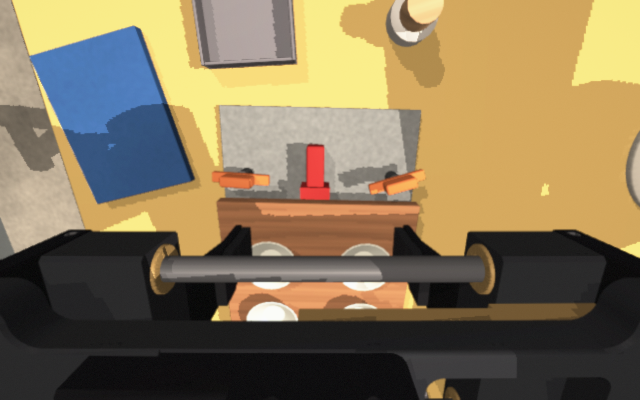

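```bash
python3 -c "
from h import *
t=cv2.imread('pics/w1.png')[:,:,::-1]
crop(t,200,90,440,220,3,'pics/w1c.png')
K,d,r,t=cal('wrist');R=cv2.Rodrigues(r)[0];print(-R.T@t,R)"
```

```text
[ 0.55644087 -0.10165628  0.42746632] [[-0.99651987  0.08332648 -0.0022018 ]
 [ 0.07960273  0.95915909  0.27143554]
 [ 0.02472965  0.27031564 -0.9624541 ]]
```

View pics/w1c.png

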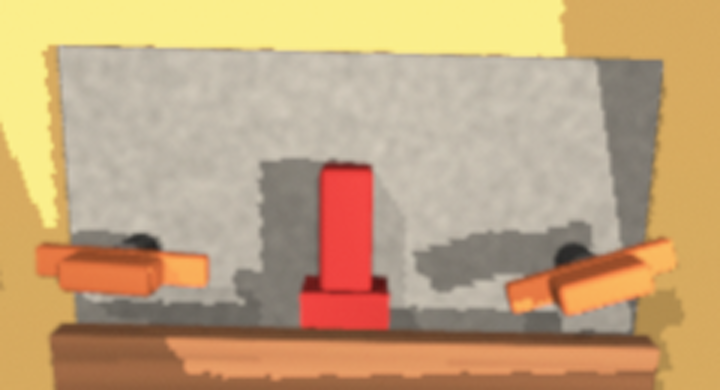

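```bash
python3 -c "
from h import *
np.set_printoptions(precision=4,suppress=True)
T=lambda L,ox,oy,k:[((x+.5)/k-.5+ox,(y+.5)/k-.5+oy) for x,y in L]
w=onz('wrist',T([(322,170),(371,170),(371,291),(322,290)],200,90,3),.046);print(w,w.mean(0))
a=(w[2]+w[3]-w[0]-w[1])/2;print(np.linalg.norm(a),np.degrees(np.arctan2(a[0],a[1])))
r=onz('wrist',T([(60,46),(662,61)],200,90,3),.012);print(r)
go(.566,-.0405,.12,-95)
"
```

```text
[[ 0.5801 -0.0654  0.046 ]
 [ 0.5586 -0.0636  0.046 ]
 [ 0.5631 -0.0091  0.046 ]
 [ 0.5854 -0.0114  0.046 ]] [ 0.5718 -0.0374  0.046 ]
0.054427388607968946 5.14339598037334
[[ 0.6973 -0.1287  0.012 ]
 [ 0.4205 -0.0989  0.012 ]]
t 3.2 p [ 0.562  -0.0275  0.2653] th -94.81 F [-0.2 -0.3  1.1] g 86.9 j [ 14.  14.  -5.  -0. -71. -18.]
tool delta mm [ 12.9  -4.8 145.3] rotvec [-0.0022  0.0017  0.0033]
```

Call:
carry_out(commands=[10, -7, 60, 0, 0, 0, 0, 0, 55, 0, 0, 0, 0, 0, 30, 0, 0, 0, 0, 0, 0, 0, 0, 0], grip=48)

```text
time_s: 3.7
tcp_pos: [0.58, -0.0346, 0.1312]
ee_rot: [[-0.076, -0.997, 0.03], [-0.997, 0.076, 0.002], [-0.005, -0.029, -1.0]]
wrist_force: [-0.4, -0.6, 1.0]
gripper_width: 0.637
```

```bash
python3 -c "
from h import *
go(.569,-.039,.020,-95)
cv2.imwrite('pics/w2.png',capture('wrist')[:,:,::-1])"
```

```text
t 3.7 p [ 0.58   -0.0346  0.1312] th -94.36 F [-0.4 -0.6  1. ] g 55.4 j [ 13.  22. -15.   0. -52. -17.]
tool delta mm [  5.7  13.8 110.9] rotvec [-0.0292  0.0048  0.0111]
```

View pics/w2.png

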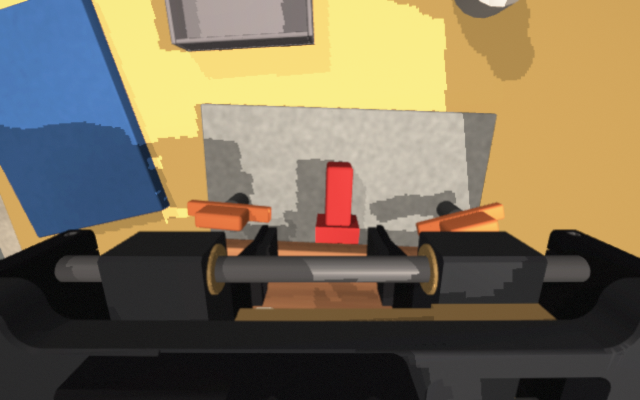

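```bash
python3 -c "
from h import *
np.set_printoptions(precision=4,suppress=True)
t=cv2.imread('pics/w2.png')[:,:,::-1]
m=cv2.inRange(hsv(t),(0,180,60),(4,255,255))|cv2.inRange(hsv(t),(176,180,60),(180,255,255))
for v in range(158,245,4): 
  x=np.where(m[v])[0]; x=x[(x>290)&(x<380)]
  if len(x): print(v,x.min(),x.max()+1,end=' | ')
crop(t,180,150,520,250,2.3,'pics/w2c.png')
w=onz('wrist',[(328.5,168),(350.5,168),(351.5,224),(327,224)],.046);print(w,w.mean(0))
"
```

```text
166 328 350 | 170 327 352 | 174 327 352 | 178 327 352 | 182 327 352 | 186 327 351 | 190 326 351 | 194 326 351 | 198 326 351 | 202 326 351 | 206 326 350 | 210 326 350 | 214 325 350 | 218 318 356 | 222 317 357 | 226 317 358 | 230 316 359 | 234 316 359 | 238 316 358 | 242 316 358 | [[ 0.5773 -0.0647  0.046 ]
 [ 0.5581 -0.0633  0.046 ]
 [ 0.5597 -0.0109  0.046 ]
 [ 0.5823 -0.0123  0.046 ]] [ 0.5693 -0.0378  0.046 ]
```

View pics/w2c.png

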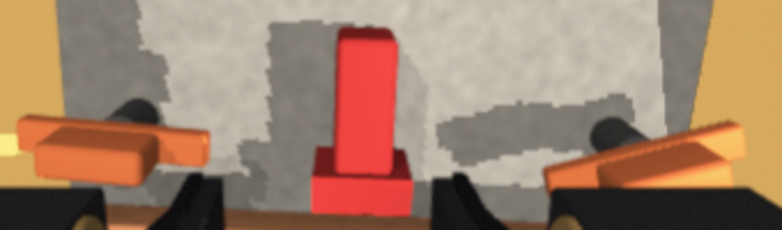

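Call:
carry_out(commands=[2, 7, 50, -0.015, 0, 0, 2, 5, 40, -0.012, 0, 0, 0, 0, 0, 0, 0, 0], grip=48)

```text
time_s: 4.12
tcp_pos: [0.5816, -0.0346, 0.0527]
ee_rot: [[-0.07, -0.997, 0.029], [-0.998, 0.07, 0.007], [-0.009, -0.029, -1.0]]
wrist_force: [-0.1, -0.7, 0.9]
gripper_width: 0.551
```

```bash
python3 -c "
from h import *
go(.569,-.039,.020,-95)"
```

```text
t 4.12 p [ 0.5816 -0.0346  0.0527] th -94.02 F [-0.1 -0.7  0.9] g 47.9 j [ 12.  27. -19.  -0. -42. -16.]
tool delta mm [ 5.5 13.2 32.3] rotvec [-0.0286  0.0092  0.017 ]
```

Call:
carry_out(commands=[5, 13, 0, -0.03, 0.009, 0.017, 0, 0, 0, 0, 0, 0, 0, 0, 0, 0, 0, 0])

```text
time_s: 4.5
tcp_pos: [0.5728, -0.0379, 0.06]
ee_rot: [[-0.086, -0.996, 0.011], [-0.996, 0.086, 0.001], [-0.002, -0.01, -1.0]]
wrist_force: [1.0, -0.9, -0.8]
gripper_width: 0.552
```

```bash
python3 -c "
from h import *
go(.569,-.039,.020,-95)"
```

```text
t 4.5 p [ 0.5728 -0.0379  0.06  ] th -94.94 F [ 1.  -0.9 -0.8] g 48.1 j [ 12.  26. -19.   0. -44. -17.]
tool delta mm [ 1.5  4.1 40. ] rotvec [-0.0104  0.0022  0.001 ]
```

Call:
carry_out(commands=[1, 3, 15, -0.006, 0, 0, 0.5, 2, 15, -0.004, 0, 0, 0, 0, 10, 0, 0, 0, 0, 0, 3, 0, 0, 0])

```text
time_s: 5.0
tcp_pos: [0.5674, -0.039, 0.0143]
ee_rot: [[-0.086, -0.996, -0.0], [-0.996, 0.086, 0.002], [-0.002, 0.0, -1.0]]
wrist_force: [0.1, -0.1, 0.0]
gripper_width: 0.553
```

```bash
python3 -c "
from h import *
go(.569,-.039,.020,-95)"
```

```text
t 5.0 p [ 0.5674 -0.039   0.0143] th -94.95 F [ 0.1 -0.1  0. ] g 48.1 j [ 12.  30. -21.  -0. -39. -17.]
tool delta mm [-0.1 -1.6 -5.7] rotvec [0.0004 0.0022 0.0009]
```

Very low, so I'll raise 6 mm and correct sideways, then close.

Call:
carry_out(commands=[0, -1.5, -5, 0, 0, 0, 0, 0, 0, 0, 0, 0])

```text
time_s: 5.25
tcp_pos: [0.5692, -0.0392, 0.0191]
ee_rot: [[-0.086, -0.996, -0.001], [-0.996, 0.086, 0.002], [-0.002, 0.001, -1.0]]
wrist_force: [0.0, -0.1, -0.2]
gripper_width: 0.552
```

Call:
carry_out(commands=[0, 0, 0, 0, 0, 0, 0, 0, 0, 0, 0, 0, 0, 0, 0, 0, 0, 0, 0, 0, 0, 0, 0, 0], grip=10)

```text
time_s: 5.75
tcp_pos: [0.5683, -0.0392, 0.0199]
ee_rot: [[-0.087, -0.996, -0.002], [-0.996, 0.087, 0.002], [-0.002, 0.002, -1.0]]
wrist_force: [-1.1, 1.1, 0.6]
gripper_width: 0.277
```

```bash
python3 -c "
from h import *
go(.569,-.039,.020,-96)
crop(capture('wrist'),160,80,480,300,2.4,'pics/w3.png')"
```

```text
t 5.75 p [ 0.5683 -0.0392  0.0199] th -94.97 F [-1.1  1.1  0.6] g 24.1 j [ 12.  30. -21.  -0. -40. -17.]
tool delta mm [-0.3 -0.7 -0.1] rotvec [0.0021 0.0019 0.0179]
```

View pics/w3.png

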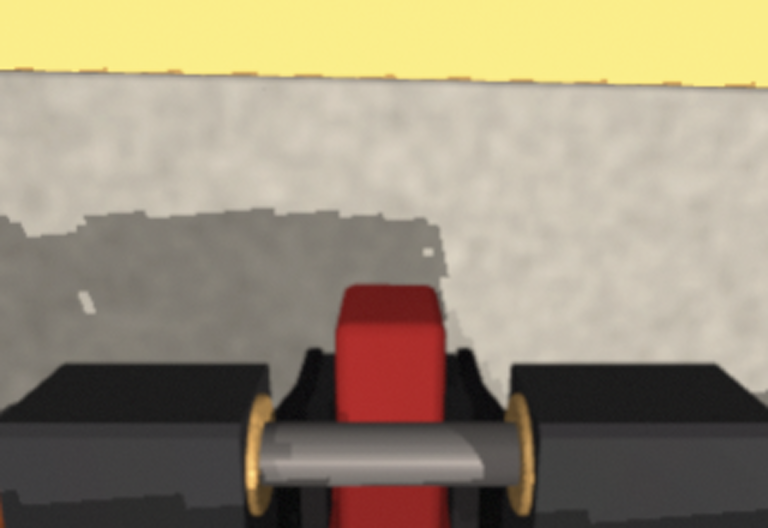

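Call:
carry_out(commands=[3, 0, 0, 0, 0, 0, 3, 0, 0, 0, 0, 0, 3, 0, 0, 0, 0, 0])

```text
time_s: 6.18
tcp_pos: [0.5692, -0.0452, 0.0199]
ee_rot: [[-0.085, -0.996, 0.002], [-0.996, 0.085, 0.006], [-0.006, -0.002, -1.0]]
wrist_force: [-0.6, 4.9, 0.2]
gripper_width: 0.273
```

Call:
carry_out(commands=[4, 0, 0, 0, 0, 0, 4, 0, 0, 0, 0, 0, 4, 0, 0, 0, 0, 0, 4, 0, 0, 0, 0, 0, 4, 0, 0, 0, 0, 0])

```text
time_s: 6.8
tcp_pos: [0.571, -0.06, 0.02]
ee_rot: [[-0.081, -0.997, 0.01], [-0.997, 0.081, 0.011], [-0.011, -0.009, -1.0]]
wrist_force: [-0.7, 6.4, -0.2]
gripper_width: 0.272
```

```bash
python3 -c "
from h import *
go(.559,-.125,.020,-95)
crop(capture('scene'),270,150,450,290,4,'pics/s3.png')"
```

```text
t 6.8 p [ 0.571 -0.06   0.02 ] th -94.66 F [-0.7  6.4 -0.2] g 23.7 j [ 10.  30. -20.  -1. -39. -14.]
tool delta mm [65.8  6.7 -0.8] rotvec [-0.0086  0.0114  0.006 ]
```

View pics/s3.png

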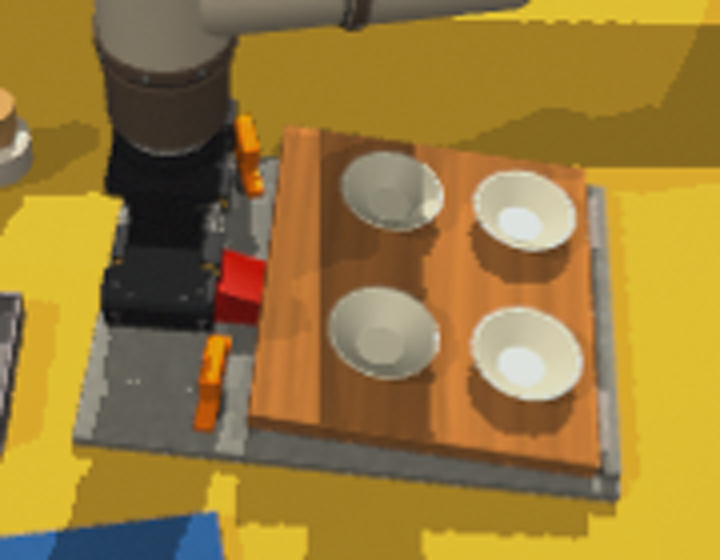

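Call:
carry_out(commands=[4, 1, 0, -0.004, 0.004, 0.002, 4, 1, 0, -0.004, 0.004, 0.002, 4, 1, 0, -0.004, 0.004, 0.002, 4, 1, 0, 0, 0, 0, 4, 0.5, 0, 0, 0, 0])

```text
time_s: 7.48
tcp_pos: [0.5695, -0.0755, 0.02]
ee_rot: [[-0.086, -0.996, 0.006], [-0.996, 0.086, 0.004], [-0.005, -0.006, -1.0]]
wrist_force: [-0.1, 5.4, 0.2]
gripper_width: 0.272
```

Call:
carry_out(commands=[4, 0.8, 0, -0.002, 0.003, 0.002, 4, 0.8, 0, -0.002, 0.003, 0.002, 4, 0.8, 0, -0.002, 0.003, 0.002, 4, 0.8, 0, 0, 0, 0, 4, 0.5, 0, 0, 0, 0])

```text
time_s: 8.1
tcp_pos: [0.568, -0.0906, 0.02]
ee_rot: [[-0.091, -0.996, 0.009], [-0.996, 0.091, 0.001], [-0.002, -0.008, -1.0]]
wrist_force: [-0.5, 5.6, 0.4]
gripper_width: 0.269
```

```bash
python3 -c "
from h import *
go(.559,-.125,.020,-95.5)"
```

```text
t 8.1 p [ 0.568  -0.0906  0.02  ] th -95.24 F [-0.5  5.6  0.4] g 23.4 j [  7.  30. -21.   0. -39. -12.]
tool delta mm [35.   5.8 -0.1] rotvec [-0.0085  0.0018  0.0044]
```

Call:
carry_out(commands=[4, 0.8, 0, -0.003, 0.001, 0.002, 4, 0.8, 0, -0.003, 0.001, 0.002, 4, 0.8, 0, -0.002, 0, 0, 4, 0.8, 0, 0, 0, 0, 4, 0.5, 0, 0, 0, 0])

```text
time_s: 8.72
tcp_pos: [0.5663, -0.106, 0.02]
ee_rot: [[-0.095, -0.995, 0.009], [-0.995, 0.095, 0.005], [-0.006, -0.008, -1.0]]
wrist_force: [0.8, 6.1, 0.5]
gripper_width: 0.279
```

Call:
carry_out(commands=[4, 0.8, 0, -0.003, 0.001, 0.002, 4, 0.8, 0, -0.003, 0.001, 0.002, 4, 0.8, 0, -0.002, 0, 0, 4, 0.8, 0, 0, 0, 0, 4, 0.5, 0, 0, 0, 0])

```text
time_s: 9.35
tcp_pos: [0.5635, -0.1239, 0.02]
ee_rot: [[-0.097, -0.995, 0.006], [-0.995, 0.097, 0.005], [-0.006, -0.006, -1.0]]
wrist_force: [0.9, 0.3, 0.2]
gripper_width: 0.276
```

Call:
carry_out(commands=[4, 0.8, 0, -0.003, 0.001, 0.002, 4, 0.8, 0, -0.003, 0.001, 0.002, 4, 0.8, 0, -0.002, 0, 0, 4, 0.8, 0, 0, 0, 0, 4, 0.5, 0, 0, 0, 0])

```text
time_s: 9.98
tcp_pos: [0.5575, -0.1454, 0.0199]
ee_rot: [[-0.102, -0.995, -0.002], [-0.995, 0.102, 0.004], [-0.003, 0.002, -1.0]]
wrist_force: [1.0, 0.7, -0.8]
gripper_width: 0.269
```

```bash
python3 -c "
from h import *
go(.559,-.125,.020,-95.5)
crop(capture('scene'),250,150,450,290,4,'pics/s4.png')"
```

```text
t 9.97 p [ 0.5575 -0.1454  0.0199] th -95.85 F [ 1.   0.7 -0.8] g 23.4 j [  1.  30. -20.  -0. -40.  -7.]
tool delta mm [-20.5   0.6  -0. ] rotvec [ 0.002   0.0035 -0.0062]
```

View pics/s4.png

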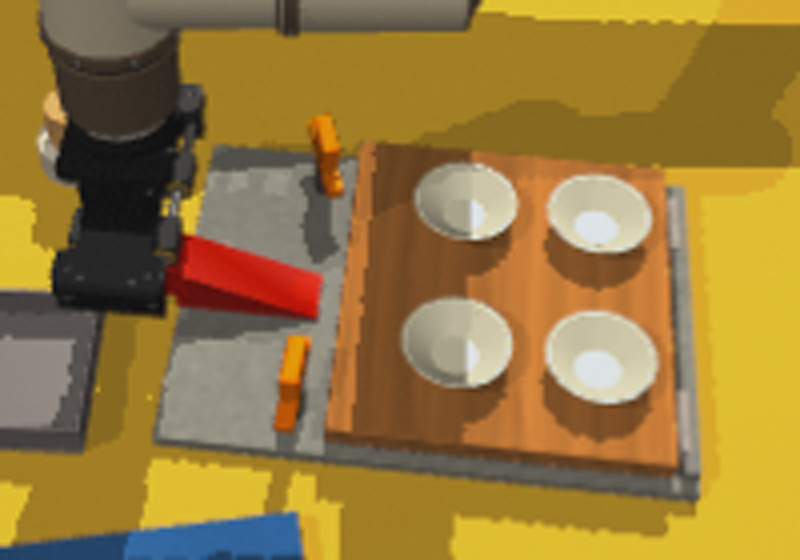

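The red wedge is free of the board, which lies flat. Next I'll lift the wedge and take it to the tray.

Call:
carry_out(commands=[5, 0, -10, 0, 0, 0, 0, 0, -30, 0, 0, 0, 0, 0, -40, 0, 0, 0, 0, 0, -30, 0, 0, 0, 0, 0, 0, 0, 0, 0])

```text
time_s: 10.65
tcp_pos: [0.5556, -0.153, 0.1341]
ee_rot: [[-0.103, -0.995, -0.005], [-0.995, 0.103, 0.003], [-0.002, 0.005, -1.0]]
wrist_force: [0.0, 0.1, -0.8]
gripper_width: 0.276
```

```bash
python3 -c "
from h import *
np.set_printoptions(precision=4,suppress=True)
T=lambda L,ox,oy,k=5:[((x+.5)/k-.5+ox,(y+.5)/k-.5+oy) for x,y in L]
tr=onz('scene',T([(262,356),(578,368),(555,545),(214,525)],160,150),.03);print(tr,tr.mean(0))
go(.635,-.319,.1,-91)
cv2.imwrite('pics/w5.png',capture('wrist')[:,:,::-1])"
```

```text
[[ 0.5768 -0.3627  0.03  ]
 [ 0.5822 -0.1741  0.03  ]
 [ 0.7031 -0.1751  0.03  ]
 [ 0.6941 -0.3654  0.03  ]] [ 0.6391 -0.2694  0.03  ]
t 10.65 p [ 0.5556 -0.153   0.1341] th -95.91 F [ 0.   0.1 -0.8] g 24.0 j [  1.  22. -13.  -0. -55.  -6.]
tool delta mm [157.  -96.2  33.2] rotvec [ 0.0052  0.0025 -0.0856]
```

View pics/w5.png

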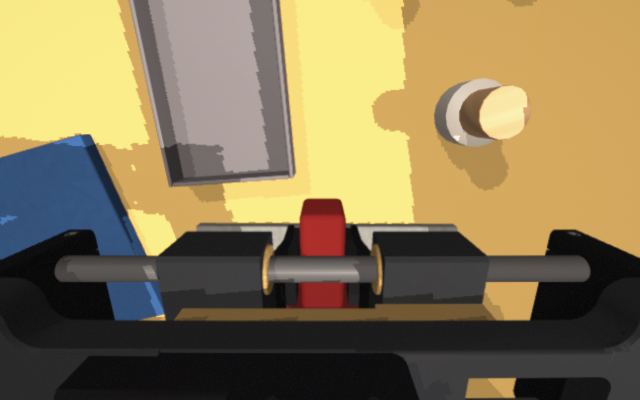

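Call:
carry_out(commands=[40, -26, 0, 0, 0, -0.02, 40, -26, 0, 0, 0, -0.02, 40, -24, 0, 0, 0, -0.02, 38, -22, 0, 0, 0, -0.015, 0, 0, 0, 0, 0, 0])

```text
time_s: 11.32
tcp_pos: [0.6376, -0.3204, 0.1198]
ee_rot: [[-0.025, -0.999, -0.025], [-1.0, 0.025, 0.009], [-0.009, 0.025, -1.0]]
wrist_force: [0.0, 1.8, -1.9]
gripper_width: 0.265
```

```bash
python3 -c "
from h import *
go(.637,-.3205,.1,-91.5)
cv2.imwrite('pics/w6.png',capture('scene')[100:300,120:440,::-1])"
```

```text
t 11.32 p [ 0.6376 -0.3204  0.1198] th -91.44 F [ 0.   1.8 -1.9] g 23.1 j [-14.  36.   8.  -0. -64.  12.]
tool delta mm [ 0.3  0.1 19.8] rotvec [0.0252 0.0088 0.0012]
```

View pics/w6.png

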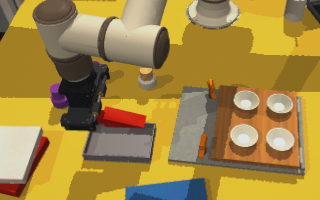

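Call:
carry_out(commands=[0, 0, 25, 0.012, 0.004, 0, 0, 0, 25, 0.012, 0.004, 0, 0, 0, 25, 0, 0, 0, 0, 0, 15, 0, 0, 0, 0, 0, 0, 0, 0, 0])

```text
time_s: 12.0
tcp_pos: [0.6311, -0.3129, 0.0233]
ee_rot: [[-0.021, -1.0, -0.011], [-1.0, 0.021, 0.005], [-0.005, 0.011, -1.0]]
wrist_force: [-0.3, -0.1, -1.4]
gripper_width: 0.273
```

```bash
python3 -c "
from h import *
go(.637,-.3205,.013,-91.5)"
```

```text
t 12.0 p [ 0.6311 -0.3129  0.0233] th -91.23 F [-0.3 -0.1 -1.4] g 23.7 j [-13.  40.   1.  -0. -52.  12.]
tool delta mm [ 7.5 -6.1 10.2] rotvec [0.0107 0.0052 0.0048]
```

Call:
carry_out(commands=[7, -3, 0, 0.01, 0.005, 0.004, 0, 0, 0, 0, 0, 0, 0, 0, 5, 0, 0, 0, 0, 0, 2, 0, 0, 0, 0, 0, 0, 0, 0, 0])

```text
time_s: 12.62
tcp_pos: [0.6362, -0.321, 0.0194]
ee_rot: [[-0.025, -1.0, 0.006], [-1.0, 0.025, -0.002], [0.002, -0.006, -1.0]]
wrist_force: [0.6, 0.1, -1.6]
gripper_width: 0.275
```

```bash
python3 -c "
from h import *
go(.637,-.3205,.013,-91.5)
crop(capture('scene'),170,190,310,290,5,'pics/s6.png')"
```

```text
t 12.62 p [ 0.6362 -0.321   0.0194] th -91.44 F [ 0.6  0.1 -1.6] g 23.9 j [-14.  40.   1.   0. -51.  12.]
tool delta mm [-0.5 -0.7  6.4] rotvec [-0.0058 -0.0021  0.0011]
```

View pics/s6.png

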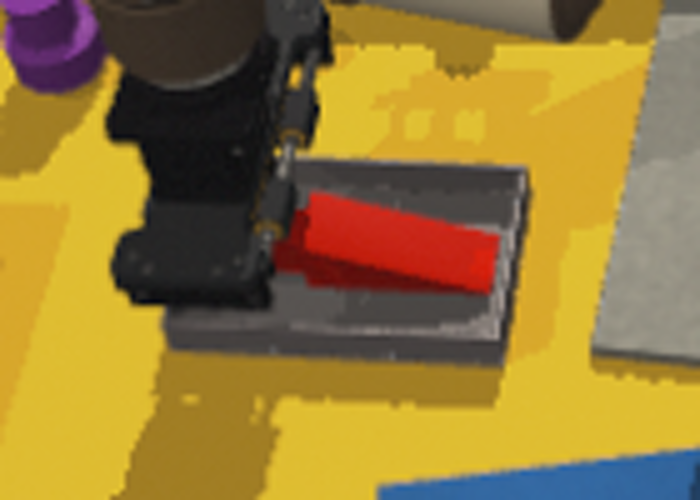

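Call:
carry_out(commands=[0, 0, 4, 0, 0, 0, 0, 0, 4, 0, 0, 0, 0, 0, 0, 0, 0, 0])

```text
time_s: 13.05
tcp_pos: [0.6367, -0.3211, 0.0121]
ee_rot: [[-0.024, -1.0, 0.006], [-1.0, 0.024, -0.003], [0.003, -0.006, -1.0]]
wrist_force: [-0.7, 0.5, -0.0]
gripper_width: 0.275
```

Call:
carry_out(commands=[0, 0, 0, 0, 0, 0, 0, 0, 0, 0, 0, 0, 0, 0, -10, 0, 0, 0, 0, 0, -40, 0, 0, 0, 0, 0, -50, 0, 0, 0], grip=44)

```text
time_s: 13.68
tcp_pos: [0.6337, -0.3202, 0.1101]
ee_rot: [[-0.025, -1.0, -0.003], [-1.0, 0.025, -0.0], [0.0, 0.003, -1.0]]
wrist_force: [1.1, -0.5, 0.1]
gripper_width: 0.502
```

Call:
carry_out(commands=[0, 0, -50, 0, 0, 0, -50, 10, -40, 0, 0, 0.02, -55, 10, 0, 0, 0, 0.02, -40, 0, 0, 0, 0, 0.02, 0, 0, 0, 0, 0, 0])

```text
time_s: 14.3
tcp_pos: [0.6235, -0.1755, 0.2118]
ee_rot: [[-0.088, -0.996, 0.016], [-0.996, 0.088, -0.004], [0.003, -0.016, -1.0]]
wrist_force: [-0.1, -0.3, 0.3]
gripper_width: 0.499
```

```bash
python3 -c "
from h import *
go(.567,-.04,.25,-96.5)
crop(capture('scene'),170,150,450,290,2.8,'pics/s7.png')
cv2.imwrite('pics/w7.png',capture('wrist')[:,:,::-1])"
```

```text
t 14.3 p [ 0.6235 -0.1755  0.2118] th -95.06 F [-0.1 -0.3  0.3] g 43.4 j [ -1.  24.   2.   0. -67.  -4.]
tool delta mm [-129.9   67.6  -39.6] rotvec [-0.0165 -0.0025  0.0252]
```

View pics/s7.png

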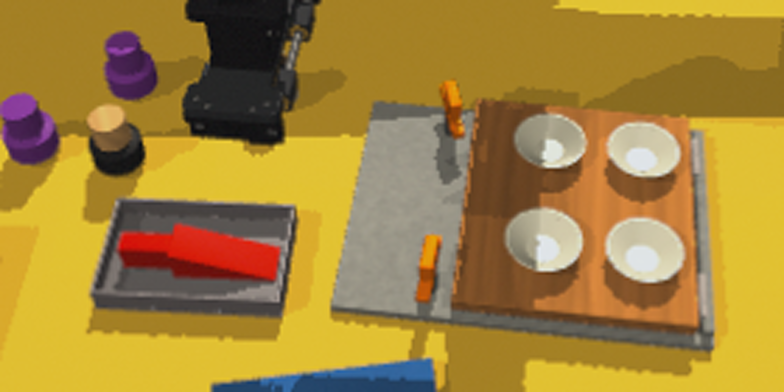

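View pics/w7.png

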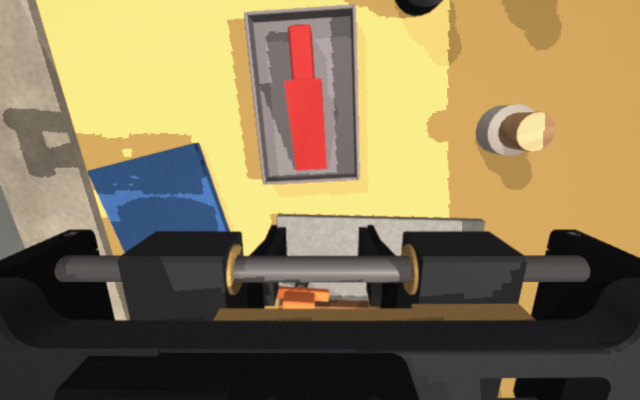

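Call:
carry_out(commands=[-45, 20, -15, -0.005, 0, 0.008, -45, 20, -15, -0.005, 0, 0.008, -45, 20, -15, -0.005, 0, 0.008, -10, 5, 0, 0, 0, 0, 0, 0, 0, 0, 0, 0])

```text
time_s: 15.02
tcp_pos: [0.5723, -0.0294, 0.2545]
ee_rot: [[-0.125, -0.992, -0.003], [-0.992, 0.125, -0.004], [0.004, 0.002, -1.0]]
wrist_force: [0.3, 0.2, -0.7]
gripper_width: 0.505
```

```bash
python3 -c "
from h import *
import pickle
go(.567,-.03,.25,-96.5)
pickle.dump(cal('wrist'),open('w8.pkl','wb'))
im=capture('wrist');cv2.imwrite('pics/w8.png',im[:,:,::-1]);crop(im,190,120,460,230,2.9,'pics/w8c.png')
im=capture('top');cv2.imwrite('pics/t8.png',im[:,:,::-1])"
```

```text
t 15.03 p [ 0.5723 -0.0294  0.2545] th -97.17 F [ 0.3  0.2 -0.7] g 43.9 j [ 13.  16.  -4.   0. -70. -21.]
tool delta mm [1.3 5.2 4.6] rotvec [ 0.0025 -0.004  -0.0116]
```

View pics/w8c.png

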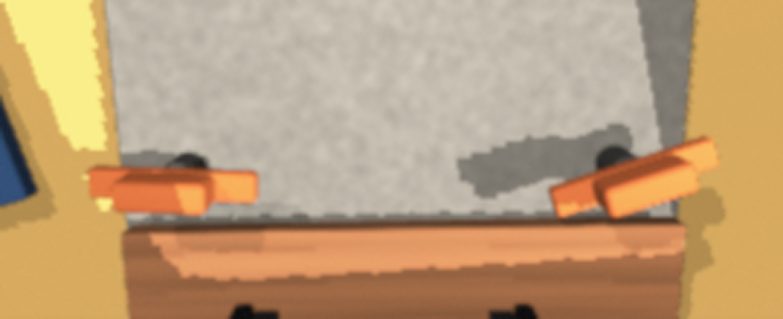

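```bash
python3 -c "
from h import *
t=cv2.imread('pics/t8.png')[:,:,::-1];crop(t,305,130,345,225,8,'pics/t8c.png')
w=cv2.imread('pics/w8.png')[:,:,::-1];crop(w,210,165,290,205,9,'pics/w8b.png');crop(w,370,155,450,205,9,'pics/w8a.png')"
```

```text
(no output)
```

View pics/t8c.png

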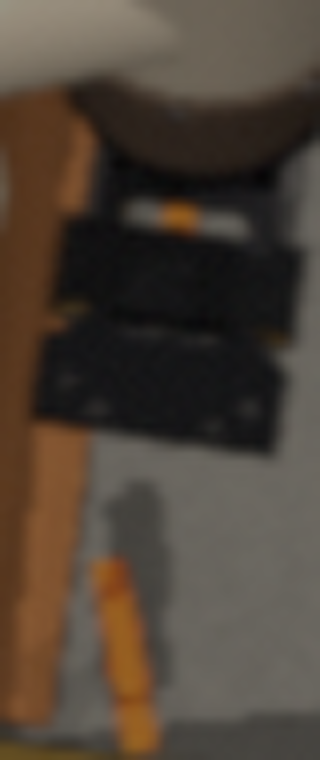

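View pics/w8b.png

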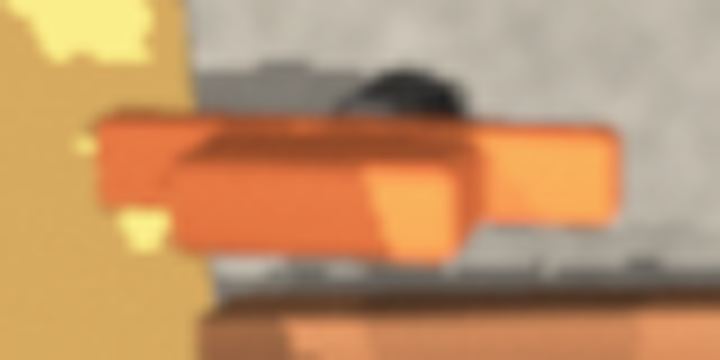

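View pics/w8a.png

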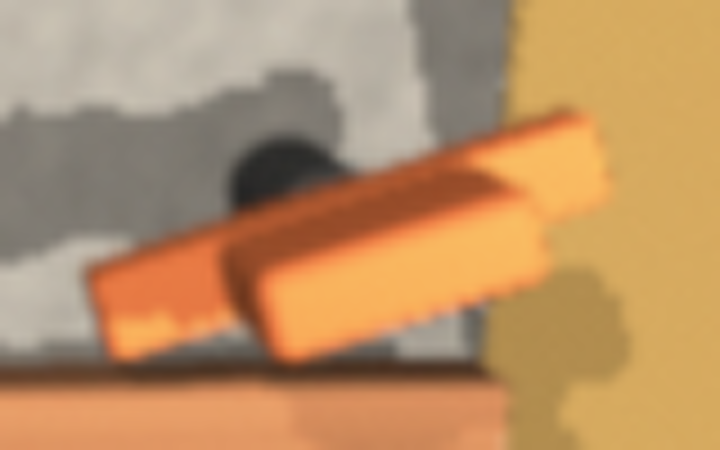

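```bash
python3 -c "
from h import *
import pickle
np.set_printoptions(precision=4,suppress=True)
C=pickle.load(open('w8.pkl','rb'))
T=lambda L,ox,oy,k:[((x+.5)/k-.5+ox,(y+.5)/k-.5+oy) for x,y in L]
b=T([(183,165),(463,165),(463,260),(183,250)],210,165,9);a=T([(262,272),(530,195),(550,270),(290,362)],370,155,9)
for z in(.06,.07,.075,.08):
  for n,q in(('b',b),('a',a)):
    P=onz('wrist',q,z,C);d=(P[0]+P[3]-P[1]-P[2])/2;print(n,z,P.mean(0),'len',np.linalg.norm(d),np.linalg.norm(P[0]-P[3]),np.linalg.norm(P[1]-P[2]),'ang',np.degrees(np.arctan2(d[1],d[0])))
# top view tri for a
ua=T([(122,647)],305,130,8)[0]
oc,D=ray('wrist',[np.mean(a,0)],C);o2,D2=ray('top',[ua]);A=np.c_[D[0],-D2[0]];s=np.linalg.lstsq(A,o2-oc,rcond=None)[0];print(oc+s[0]*D[0],o2+s[1]*D2[0])
# board edge now
e=T([(122,226),(682,222)],190,120,2.9);print(onz('wrist',e,.038,C))
"
```

```text
b 0.06 [ 0.6717 -0.0289  0.06  ] len 0.039851798182889836 0.012483489451030292 0.013934259074120629 ang -8.241828094563994
a 0.06 [ 0.456  -0.0054  0.06  ] len 0.03862450036219992 0.014145323715489329 0.011539029036078905 ang 11.478798859186623
b 0.07 [ 0.6687 -0.0309  0.07  ] len 0.038735847963322585 0.01213392046220047 0.013544064900148586 ang -8.241828094563983
a 0.07 [ 0.4591 -0.0082  0.07  ] len 0.037542917557277 0.013749219202621225 0.011215907305729082 ang 11.478798859186606
b 0.075 [ 0.6672 -0.032   0.075 ] len 0.038177872853538825 0.01195913596778554 0.013348967813162575 ang -8.241828094563997
a 0.075 [ 0.4606 -0.0095  0.075 ] len 0.037002126154815435 0.01355116694618718 0.011054346440554209 ang 11.4787988591866
b 0.08 [ 0.6657 -0.033   0.08  ] len 0.03761989774375528 0.011784351473370603 0.013153870726176563 ang -8.241828094563973
a 0.08 [ 0.4621 -0.0109  0.08  ] len 0.03646133475235396 0.013353114689753122 0.01089278557537931 ang 11.47879885918658
[ 0.4588 -0.008   0.0693] [ 0.4601 -0.0058  0.0695]
[[ 0.6997 -0.0132  0.038 ]
 [ 0.4363  0.0179  0.038 ]]
```

Call:
carry_out(commands=[0, 0, 0, 0, 0, -0.173, 0, 0, 0, 0, 0, -0.173, 0, 0, 0, 0, 0, -0.173, 0, 0, 0, 0, 0, -0.173, 0, 0, 0, 0, 0, -0.173], grip=42)

```text
time_s: 15.75
tcp_pos: [0.5734, -0.0383, 0.2501]
ee_rot: [[0.686, -0.728, -0.01], [-0.728, -0.686, -0.006], [-0.002, 0.012, -1.0]]
wrist_force: [0.3, 0.2, 0.3]
gripper_width: 0.483
```

Call:
carry_out(commands=[0, 0, 0, 0, 0, -0.173, 0, 0, 0, 0, 0, -0.173, 0, 0, 0, 0, 0, -0.173, 0, 0, 0, 0, 0, -0.173, 0, 0, 0, 0, 0, 0])

```text
time_s: 16.38
tcp_pos: [0.5741, -0.0465, 0.2457]
ee_rot: [[0.993, -0.112, -0.018], [-0.113, -0.994, -0.008], [-0.017, 0.01, -1.0]]
wrist_force: [1.2, 0.4, 0.4]
gripper_width: 0.485
```

```bash
python3 -c "
from h import *
go(.6675,-.032,.12,-8.2)"
```

```text
t 16.38 p [ 0.5741 -0.0465  0.2457] th -6.47 F [1.2 0.4 0.4] g 42.2 j [ 12.  17.  -4.   0. -70.  72.]
tool delta mm [ 93.3 -26.2 123.9] rotvec [0.0105 0.0166 0.0303]
```

Call:
carry_out(commands=[32, -9, 30, 0.003, 0.005, 0.01, 32, -9, 30, 0.003, 0.005, 0.01, 29, -8, 35, 0.003, 0.005, 0.01, 0, 0, 20, 0, 0, 0, 0, 0, 0, 0, 0, 0])

```text
time_s: 17.0
tcp_pos: [0.6725, -0.0383, 0.1245]
ee_rot: [[0.986, -0.165, -0.002], [-0.165, -0.986, -0.002], [-0.002, 0.003, -1.0]]
wrist_force: [0.1, -0.1, 0.3]
gripper_width: 0.483
```

```bash
python3 -c "
from h import *
go(.6675,-.032,.05,-8.2)
import pickle
pickle.dump(cal('wrist'),open('w9.pkl','wb'))
cv2.imwrite('pics/w9.png',capture('wrist')[:,:,::-1])"
```

```text
t 17.0 p [ 0.6725 -0.0383  0.1245] th -9.52 F [ 0.1 -0.1  0.3] g 42.0 j [ 11.  31.   1.   0. -60.  70.]
tool delta mm [-5.9 -5.6 74.5] rotvec [ 0.0026  0.0016 -0.023 ]
```

View pics/w9.png

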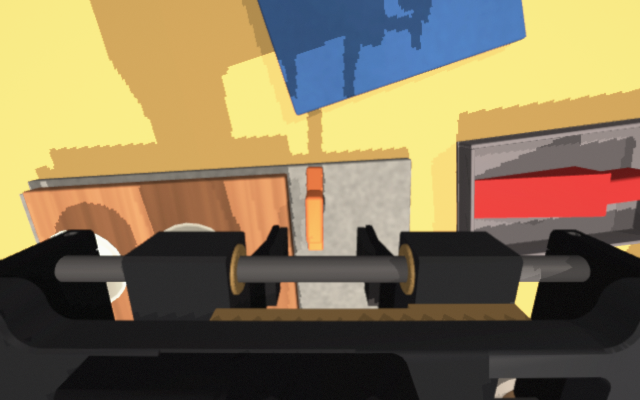

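```bash
python3 -c "
from h import *
import pickle
np.set_printoptions(precision=4,suppress=True)
t=cv2.imread('pics/w9.png')[:,:,::-1];crop(t,280,155,360,265,6,'pics/w9c.png')
C=pickle.load(open('w9.pkl','rb'))
for z in(.07,.075):print(onz('wrist',[(307,196),(325,196),(324,248),(308,248)],z,C))
"
```

```text
[[ 0.6891 -0.0297  0.07  ]
 [ 0.6868 -0.0436  0.07  ]
 [ 0.6429 -0.0356  0.07  ]
 [ 0.6451 -0.0225  0.07  ]]
[[ 0.6905 -0.0302  0.075 ]
 [ 0.6882 -0.0438  0.075 ]
 [ 0.6453 -0.0359  0.075 ]
 [ 0.6474 -0.0232  0.075 ]]
```

View pics/w9c.png

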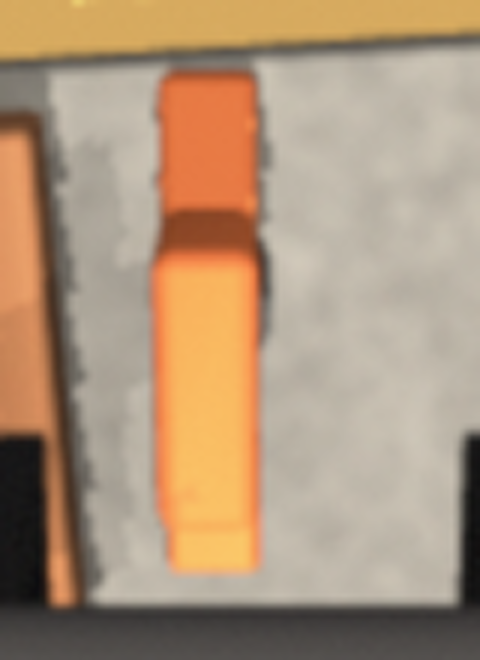

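Call:
carry_out(commands=[-2, -3, 25, 0, 0, 0, -2, -2, 25, 0, 0, 0, 0, 0, 15, 0, 0, 0, 0, 0, 0, 0, 0, 0])

```text
time_s: 17.55
tcp_pos: [0.6738, -0.0343, 0.0657]
ee_rot: [[0.985, -0.17, 0.012], [-0.17, -0.985, -0.002], [0.012, 0.0, -1.0]]
wrist_force: [0.1, -0.5, -0.5]
gripper_width: 0.484
```

```bash
python3 -c "
from h import *
go(.668,-.0325,.049,-8.5)"
```

```text
t 17.55 p [ 0.6738 -0.0343  0.0657] th -9.78 F [ 0.1 -0.5 -0.5] g 42.1 j [ 11.  34.  -3.   0. -52.  69.]
tool delta mm [-6.3 -0.8 16.6] rotvec [ 0.0003 -0.0118 -0.0223]
```

Call:
carry_out(commands=[-4, -0.5, 8, 0, -0.008, -0.01, -3, 0, 6, 0, -0.004, -0.01, 0, 0, 0, 0, 0, 0])

```text
time_s: 17.92
tcp_pos: [0.6684, -0.0326, 0.0536]
ee_rot: [[0.989, -0.149, 0.004], [-0.149, -0.989, 0.0], [0.004, -0.001, -1.0]]
wrist_force: [0.1, -0.7, -0.4]
gripper_width: 0.485
```

```bash
python3 -c "
from h import *
go(.668,-.0325,.049,-8.5)"
```

```text
t 17.93 p [ 0.6684 -0.0326  0.0536] th -8.57 F [ 0.1 -0.7 -0.4] g 42.2 j [ 11.  35.  -4.   0. -51.  70.]
tool delta mm [-0.4 -0.1  4.6] rotvec [-0.0009 -0.0036 -0.0012]
```

Call:
carry_out(commands=[0, 0, 4, 0, -0.003, 0, 0, 0, 0, 0, 0, 0, 0, 0, 0, 0, 0, 0, 0, 0, 0, 0, 0, 0], grip=6)

```text
time_s: 18.42
tcp_pos: [0.6691, -0.0316, 0.0501]
ee_rot: [[0.989, -0.149, 0.003], [-0.149, -0.989, 0.002], [0.002, -0.002, -1.0]]
wrist_force: [0.2, 4.4, -1.0]
gripper_width: 0.155
```

Call:
carry_out(commands=[0, 0, 0, 0, 0, 0.1, 0, 0, 0, 0, 0, 0.15, 0, 0, 0, 0, 0, 0.15])

```text
time_s: 18.8
tcp_pos: [0.669, -0.0317, 0.05]
ee_rot: [[0.847, -0.531, 0.002], [-0.531, -0.847, 0.001], [0.001, -0.002, -1.0]]
wrist_force: [0.2, 0.2, -0.0]
gripper_width: 0.158
```

```bash
python3 -c "
from h import *
go(.6685,-.0325,.050,-96.5)"
```

```text
t 18.8 p [ 0.669  -0.0317  0.05  ] th -32.1 F [ 0.2  0.2 -0. ] g 13.8 j [ 11.  35.  -4.  -0. -51.  47.]
tool delta mm [-0.   0.9  0. ] rotvec [-2.3000e-03  1.0000e-04  1.1239e+00]
```

Call:
carry_out(commands=[0, 0, 0, 0, 0, 0.17, 0, 0, 0, 0, 0, 0.17, 0, 0, 0, 0, 0, 0.17, 0, 0, 0, 0, 0, 0.17, 0, 0, 0, 0, 0, 0.17])

```text
time_s: 19.42
tcp_pos: [0.6686, -0.0319, 0.05]
ee_rot: [[0.134, -0.991, 0.001], [-0.991, -0.134, -0.0], [0.0, -0.001, -1.0]]
wrist_force: [-0.9, 0.5, 0.6]
gripper_width: 0.162
```

```bash
python3 -c "
from h import *
go(.6685,-.0325,.050,-96.5);print(sense()['moment'])"
```

```text
t 19.43 p [ 0.6686 -0.0319  0.05  ] th -82.31 F [-0.9  0.5  0.6] g 14.1 j [ 11.  35.  -4.   0. -51.  -3.]
tool delta mm [0.6 0.2 0. ] rotvec [-0.0007 -0.0003  0.2476]
[0.20102205 0.0726723  0.03434946]
```

Call:
carry_out(commands=[0, 0, 0, 0, 0, 0.12, 0, 0, 0, 0, 0, 0.08, 0, 0, 0, 0, 0, 0.06, 0, 0, 0, 0, 0, 0])

```text
time_s: 19.92
tcp_pos: [0.6685, -0.0319, 0.05]
ee_rot: [[-0.13, -0.991, -0.0], [-0.991, 0.13, -0.001], [0.001, -0.0, -1.0]]
wrist_force: [0.0, 0.8, -0.9]
gripper_width: 0.158
```

```bash
python3 -c "
from h import *
go(.6685,-.0325,.050,-96.5);print(sense()['moment'])"
```

```text
t 19.93 p [ 0.6685 -0.0319  0.05  ] th -97.49 F [ 0.   0.8 -0.9] g 13.8 j [ 11.  35.  -4.   0. -51. -19.]
tool delta mm [ 0.6 -0.1  0.1] rotvec [-0.0002 -0.0014 -0.0173]
[ 0.21832207 -0.06533415  0.51770358]
```

Call:
carry_out(commands=[0, 0, 0, 0, 0, 0, 0, 0, 0, 0, 0, 0, 0, 0, -20, 0, 0, 0, 0, 0, -40, 0, 0, 0, 0, 0, -40, 0, 0, 0], grip=42)

```text
time_s: 20.55
tcp_pos: [0.666, -0.0325, 0.1481]
ee_rot: [[-0.132, -0.991, -0.01], [-0.991, 0.132, -0.002], [0.004, 0.009, -1.0]]
wrist_force: [0.8, -0.0, 0.1]
gripper_width: 0.478
```

Call:
carry_out(commands=[0, 50, 0, 0, 0, 0, 0, 50, 0, 0, 0, 0, 0, 50, 0, 0, 0, 0, 0, 50, 0, 0, 0, 0, 0, 0, 0, 0, 0, 0])

```text
time_s: 21.18
tcp_pos: [0.4649, -0.0062, 0.153]
ee_rot: [[-0.133, -0.991, 0.002], [-0.991, 0.133, -0.0], [-0.0, -0.002, -1.0]]
wrist_force: [0.9, 1.1, 0.4]
gripper_width: 0.48
```

Call:
carry_out(commands=[0, 0, 0, 0, 0, 0.17, 0, 0, 0, 0, 0, 0.17, 0, 0, 0, 0, 0, 0.17, 0, 0, 0, 0, 0, 0.17, 0, 0, 0, 0, 0, 0.17])

```text
time_s: 21.8
tcp_pos: [0.4695, -0.0059, 0.1554]
ee_rot: [[-0.848, -0.53, 0.01], [-0.531, 0.848, 0.001], [-0.009, -0.004, -1.0]]
wrist_force: [0.6, -0.9, -0.3]
gripper_width: 0.484
```

Call:
carry_out(commands=[0, 0, 0, 0, 0, 0.17, 0, 0, 0, 0, 0, 0.17, 0, 0, 0, 0, 0, 0.05, 0, 0, 0, 0, 0, 0])

```text
time_s: 22.3
tcp_pos: [0.4738, -0.0059, 0.1565]
ee_rot: [[-0.988, -0.154, 0.014], [-0.154, 0.988, 0.002], [-0.014, -0.0, -1.0]]
wrist_force: [-0.4, 0.0, -0.3]
gripper_width: 0.482
```

```bash
python3 -c "
from h import *
go(.460,-.008,.05,-168.5)
import pickle
pickle.dump(cal('wrist'),open('w10.pkl','wb'))
cv2.imwrite('pics/w10.png',capture('wrist')[:,:,::-1])
crop(capture('scene'),280,165,440,280,5,'pics/s10.png')"
```

```text
t 22.3 p [ 0.4738 -0.0059  0.1565] th -171.15 F [-0.4  0.  -0.3] g 42.0 j [  19.   11.  -26.    0.  -52. -100.]
tool delta mm [1.550e+01 1.000e-01 1.063e+02] rotvec [-0.0007  0.0141 -0.0463]
```

View pics/w10.png

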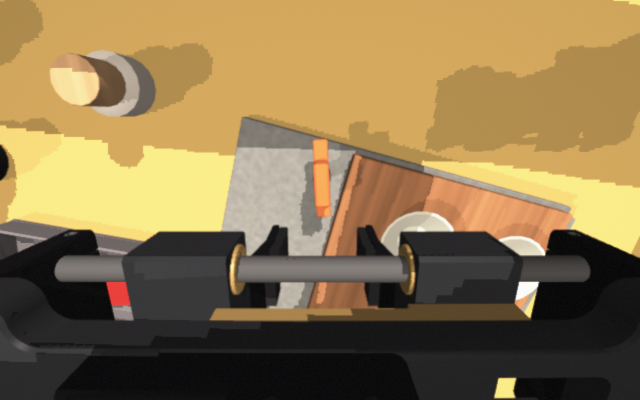

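View pics/s10.png

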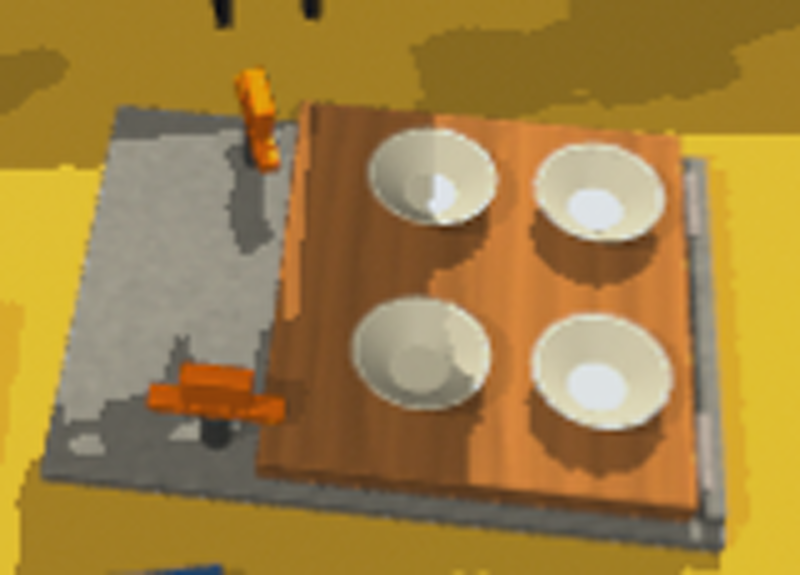

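Turn_b is square across the edge. For turn_a, the fin is at about (321,185) in the wrist view, so I'll zoom in and measure it.

```bash
python3 -c "
from h import *
t=cv2.imread('pics/w10.png')[:,:,::-1];crop(t,285,130,365,225,6,'pics/w10c.png')"
```

```text
(no output)
```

View pics/w10c.png

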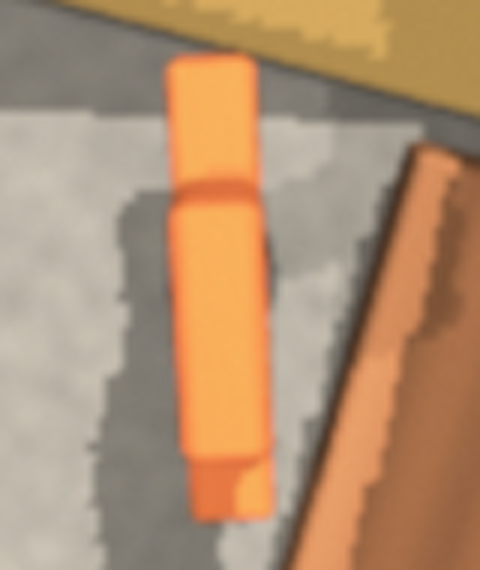

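```bash
python3 -c "
from h import *
import pickle
np.set_printoptions(precision=4,suppress=True)
C=pickle.load(open('w10.pkl','rb'))
T=lambda L,ox,oy,k:[((x+.5)/k-.5+ox,(y+.5)/k-.5+oy) for x,y in L]
q=T([(170,200),(262,198),(270,462),(183,462)],285,130,6)
for z in(.07,.075):
  P=onz('wrist',q,z,C);d=(P[3]+P[2]-P[0]-P[1])/2;print(P.mean(0),np.linalg.norm(d),np.degrees(np.arctan2(d[1],d[0])))
go(.460,-.008,.05,-168.5)"
```

```text
[ 0.4612 -0.0088  0.07  ] 0.04020406389680322 11.074649937595451
[ 0.4599 -0.009   0.075 ] 0.039392613945618216 11.074649937595458
t 22.4 p [ 0.4735 -0.0058  0.1564] th -171.13 F [-0.3 -0.1 -0.3] g 41.9 j [  19.   11.  -26.    0.  -52. -100.]
tool delta mm [ 15.2  -0.  106.2] rotvec [-0.0007  0.0138 -0.0459]
```

Call:
carry_out(commands=[5, 0, 25, 0, 0.005, -0.015, 5, 0, 25, 0, 0.005, -0.015, 5, 0, 25, 0, 0.004, -0.01, 0, 0, 10, 0, 0, 0, 0, 0, 0, 0, 0, 0])

```text
time_s: 23.02
tcp_pos: [0.4623, -0.008, 0.0705]
ee_rot: [[-0.98, -0.198, 0.005], [-0.198, 0.98, 0.0], [-0.005, -0.001, -1.0]]
wrist_force: [1.3, 1.0, 0.1]
gripper_width: 0.48
```

```bash
python3 -c "
from h import *
go(.460,-.0085,.05,-169)"
```

```text
t 23.02 p [ 0.4623 -0.008   0.0705] th -168.57 F [1.3 1.  0.1] g 41.8 j [ 19.  17. -34.   0. -39. -98.]
tool delta mm [ 2.5 -0.  20.5] rotvec [-0.0008  0.0047  0.0074]
```

Call:
carry_out(commands=[1, 0, 10, 0, 0.004, 0, 1, 0, 8, 0, 0, 0, 0, 0, 2, 0, 0, 0, 0, 0, 0, 0, 0, 0])

```text
time_s: 23.52
tcp_pos: [0.4623, -0.0079, 0.051]
ee_rot: [[-0.98, -0.199, 0.005], [-0.199, 0.98, 0.0], [-0.005, -0.001, -1.0]]
wrist_force: [0.4, 0.6, 1.1]
gripper_width: 0.48
```

```bash
python3 -c "
from h import *
go(.460,-.0085,.05,-169)"
```

```text
t 23.52 p [ 0.4623 -0.0079  0.051 ] th -168.54 F [0.4 0.6 1.1] g 41.8 j [ 19.  19. -35.   0. -36. -98.]
tool delta mm [ 2.4 -0.1  1. ] rotvec [-0.0006  0.0049  0.008 ]
```

Call:
carry_out(commands=[2, 0, 0, 0, 0.004, 0, 0, 0, 0, 0, 0, 0])

```text
time_s: 23.78
tcp_pos: [0.4605, -0.0082, 0.0514]
ee_rot: [[-0.98, -0.199, 0.002], [-0.199, 0.98, -0.0], [-0.002, -0.001, -1.0]]
wrist_force: [-0.4, -0.5, -0.2]
gripper_width: 0.483
```

Call:
carry_out(commands=[0, 0, 0, 0, 0, 0, 0, 0, 0, 0, 0, 0, 0, 0, 0, 0, 0, 0, 0, 0, 0, 0, 0, -0.1], grip=6)

```text
time_s: 24.28
tcp_pos: [0.4607, -0.0083, 0.0517]
ee_rot: [[-0.955, -0.298, 0.002], [-0.298, 0.955, -0.0], [-0.002, -0.001, -1.0]]
wrist_force: [0.3, 0.4, 0.5]
gripper_width: 0.158
```

Call:
carry_out(commands=[0, 0, 0, 0, 0, -0.15, 0, 0, 0, 0, 0, -0.16, 0, 0, 0, 0, 0, -0.16, 0, 0, 0, 0, 0, -0.16, 0, 0, 0, 0, 0, -0.16])

```text
time_s: 24.9
tcp_pos: [0.4602, -0.0078, 0.0517]
ee_rot: [[-0.439, -0.899, 0.002], [-0.899, 0.439, 0.001], [-0.002, -0.001, -1.0]]
wrist_force: [-0.6, -0.2, 1.0]
gripper_width: 0.16
```

```bash
python3 -c "
from h import *
go(.460,-.0085,.05,-96.5);print(sense()['moment'])"
```

```text
t 24.9 p [ 0.4602 -0.0078  0.0517] th -116.01 F [-0.6 -0.2  1. ] g 14.0 j [ 19.  18. -35.  -0. -37. -45.]
tool delta mm [ 0.7 -0.1  1.7] rotvec [-0.0013  0.0013 -0.3406]
[ 0.27607267  0.09144857 -0.06487888]
```

Call:
carry_out(commands=[0, 0, 0, 0, 0, -0.14, 0, 0, 0, 0, 0, -0.1, 0, 0, 0, 0, 0, -0.08, 0, 0, 0, 0, 0, -0.05, 0, 0, 0, 0, 0, 0])

```text
time_s: 25.52
tcp_pos: [0.4599, -0.0077, 0.0517]
ee_rot: [[-0.074, -0.997, 0.001], [-0.997, 0.074, 0.001], [-0.001, -0.001, -1.0]]
wrist_force: [0.0, -0.2, 0.0]
gripper_width: 0.16
```

```bash
python3 -c "
from h import *
go(.460,-.0085,.05,-96.5);print(sense()['moment'])"
```

```text
t 25.52 p [ 0.4599 -0.0077  0.0517] th -94.23 F [ 0.  -0.2  0. ] g 13.9 j [ 19.  18. -35.  -0. -37. -23.]
tool delta mm [ 0.8 -0.2  1.7] rotvec [-0.0009  0.0015  0.0397]
[ 0.03388828 -0.04736711 -0.19877047]
```

Call:
carry_out(commands=[0, 0, 0, 0, 0, 0, 0, 0, 0, 0, 0, 0, 0, 0, -20, 0, 0, 0, 0, 0, -50, 0, 0, 0, 0, 0, -60, 0, 0, 0], grip=42)

```text
time_s: 26.15
tcp_pos: [0.4566, -0.0087, 0.1803]
ee_rot: [[-0.075, -0.997, -0.012], [-0.997, 0.075, -0.003], [0.004, 0.012, -1.0]]
wrist_force: [1.7, 0.5, -0.1]
gripper_width: 0.482
```

Call:
carry_out(commands=[50, 0, 0, 0, 0, 0, 50, 5, 0, 0, 0, 0, 40, 5, 0, 0, 0, 0, 0, 0, 0, 0, 0, 0, 0, 0, 0, 0, 0, 0], grip=70)

```text
time_s: 26.78
tcp_pos: [0.4398, -0.15, 0.187]
ee_rot: [[-0.072, -0.997, 0.003], [-0.997, 0.072, -0.001], [0.001, -0.003, -1.0]]
wrist_force: [0.6, 0.3, 0.0]
gripper_width: 0.796
```

```bash
python3 -c "
from h import *
import pickle
go(.432,-.209,.2,-96.5)
pickle.dump(cal('wrist'),open('w11.pkl','wb'))
cv2.imwrite('pics/w11.png',capture('wrist')[:,:,::-1])
s=capture('scene');cv2.imwrite('pics/s11.png',s[:,:,::-1]);crop(s,160,150,440,290,2.8,'pics/s11c.png')
s=capture('top');cv2.imwrite('pics/t11.png',s[:,:,::-1]);crop(s,230,120,490,250,3,'pics/t11c.png')"
```

```text
t 26.77 p [ 0.4398 -0.15    0.187 ] th -94.1 F [0.6 0.3 0. ] g 69.3 j [  1.   8. -24.   0. -57.  -5.]
tool delta mm [ 59.4   3.5 -13. ] rotvec [-0.0032 -0.0008  0.0419]
```

View pics/w11.png

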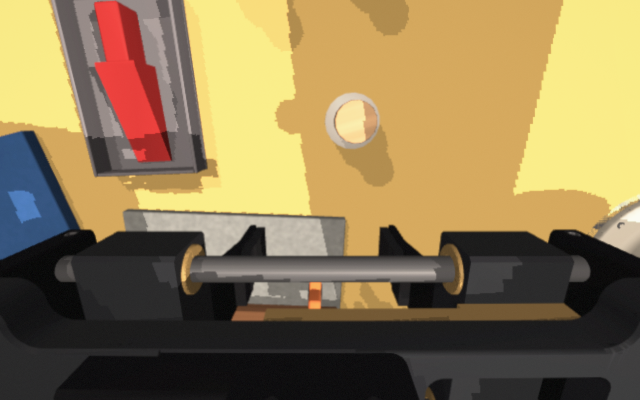

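View pics/s11c.png

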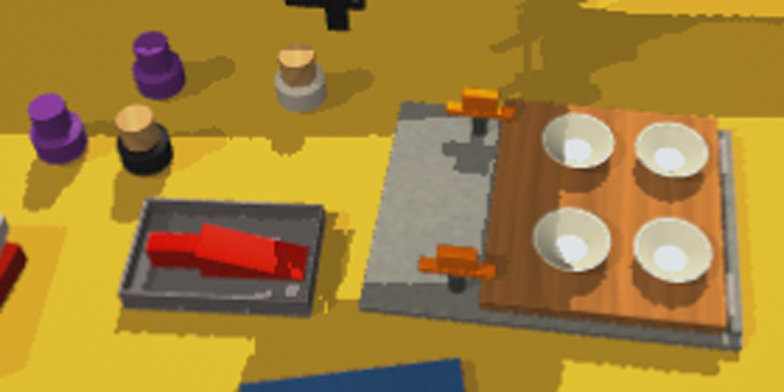

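View pics/t11c.png

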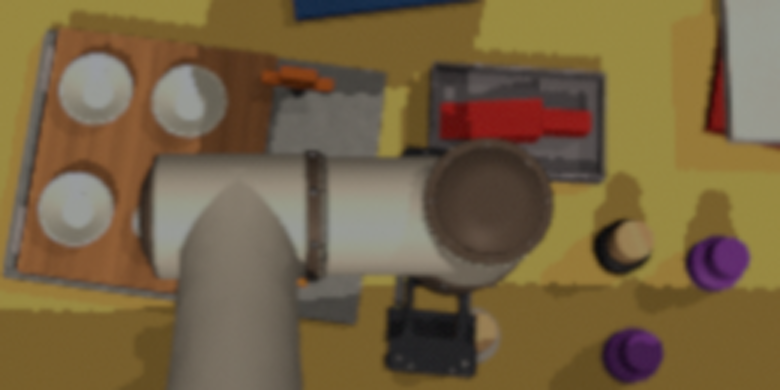

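```bash
python3 -c "
from h import *
import pickle
np.set_printoptions(precision=4,suppress=True)
T=lambda L,ox,oy,k:[((x+.5)/k-.5+ox,(y+.5)/k-.5+oy) for x,y in L]
print(onz('scene',T([(578,141),(671,151),(571,240),(672,250)],160,150,2.8),.058))
print(onz('top',T([(189,100),(75,208),(97,88)],230,120,3),.058))
C=pickle.load(open('w11.pkl','rb'))
t=cv2.imread('pics/w11.png')[:,:,::-1]; h=hsv(t)[85:155,315:395]
crop(t,310,80,400,160,8,'pics/w11c.png')
t=cv2.imread('pics/s11.png')[:,:,::-1]
print(onz('wrist',[(357,121)],.074,C))
"
```

```text
[[0.512  0.0952 0.058 ]
 [0.5243 0.1938 0.058 ]
 [0.6414 0.0803 0.058 ]
 [0.652  0.1797 0.058 ]]
[[0.6424 0.0843 0.058 ]
 [0.524  0.1982 0.058 ]
 [0.6535 0.182  0.058 ]]
[[ 0.4037 -0.2181  0.074 ]]
```

View pics/w11c.png

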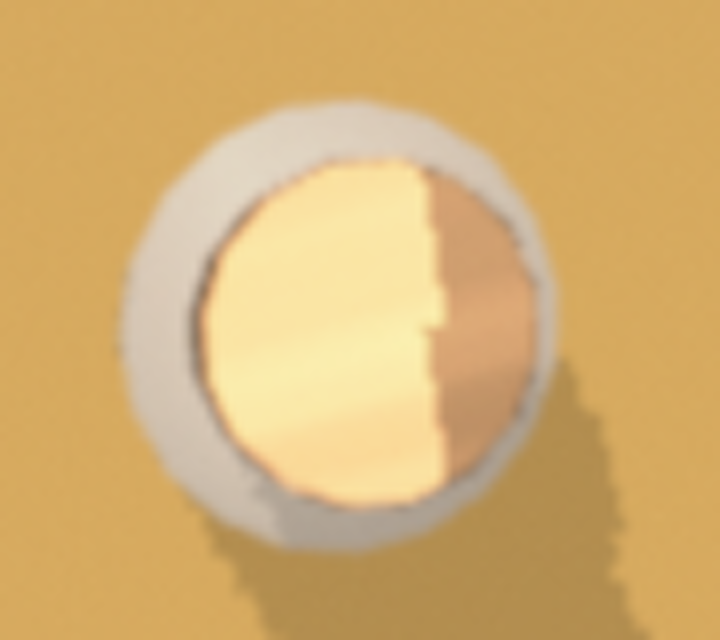

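Call:
carry_out(commands=[40, 18, 20, 0, 0, 0, 25, 18, 40, 0, 0, 0, 0, 0, 25, 0, 0, 0, 0, 0, 0, 0, 0, 0])

```text
time_s: 27.42
tcp_pos: [0.402, -0.2105, 0.1007]
ee_rot: [[-0.061, -0.998, 0.006], [-0.998, 0.061, -0.002], [0.001, -0.007, -1.0]]
wrist_force: [0.8, 0.8, 1.0]
gripper_width: 0.808
```

```bash
python3 -c "
from h import *
go(.4045,-.2185,.042,-94)
cv2.imwrite('pics/w12.png',capture('wrist')[:,:,::-1])"
```

```text
t 27.43 p [ 0.402  -0.2105  0.1007] th -93.52 F [0.8 0.8 1. ] g 70.3 j [ -7.  13. -33.   0. -44.   3.]
tool delta mm [ 7.7 -2.6 58.7] rotvec [-0.0065 -0.0013  0.0084]
```

View pics/w12.png

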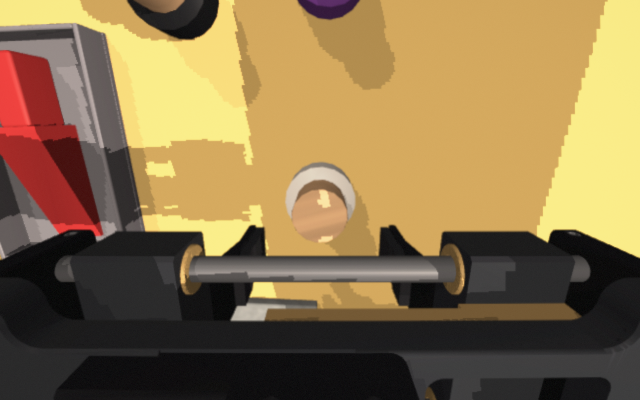

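```bash
python3 -c "
from h import *
print(onz('wrist',[(320,211)],.074))"
```

```text
[[ 0.40486316 -0.22161288  0.074     ]]
```

Call:
carry_out(commands=[5, -1.5, 15, -0.003, 0, 0, 4, -1, 15, -0.003, 0, 0, 1, 0, 15, 0, 0, 0, 0, 0, 10, 0, 0, 0, 0, 0, 0, 0, 0, 0])

```text
time_s: 28.1
tcp_pos: [0.4089, -0.2211, 0.0455]
ee_rot: [[-0.058, -0.998, 0.008], [-0.998, 0.057, -0.003], [0.003, -0.008, -1.0]]
wrist_force: [-0.8, 0.4, 0.2]
gripper_width: 0.803
```

```bash
python3 -c "
from h import *
go(.4047,-.2205,.042,-94)"
```

```text
t 28.1 p [ 0.4089 -0.2211  0.0455] th -93.3 F [-0.8  0.4  0.2] g 69.9 j [ -8.  19. -35.   0. -35.   5.]
tool delta mm [-0.4  4.2  3.4] rotvec [-0.0079 -0.0026  0.0123]
```

Call:
carry_out(commands=[0, 4, 3, -0.008, -0.003, 0, 0, 0, 0, 0, 0, 0])

```text
time_s: 28.35
tcp_pos: [0.4052, -0.221, 0.0427]
ee_rot: [[-0.057, -0.998, 0.001], [-0.998, 0.057, 0.0], [-0.0, -0.001, -1.0]]
wrist_force: [-0.2, 0.0, 0.2]
gripper_width: 0.804
```

Call:
carry_out(commands=[0, 0, 0, 0, 0, 0, 0, 0, 0, 0, 0, 0, 0, 0, 0, 0, 0, 0, 0, 0, 0, 0, 0, 0], grip=25)

```text
time_s: 28.85
tcp_pos: [0.4053, -0.221, 0.0436]
ee_rot: [[-0.057, -0.998, 0.002], [-0.998, 0.057, 0.0], [-0.0, -0.002, -1.0]]
wrist_force: [0.2, -0.2, -0.4]
gripper_width: 0.454
```

```bash
python3 -c "
from h import *
go(.4047,-.2205,.042,-94)"
```

```text
t 28.85 p [ 0.4053 -0.221   0.0436] th -93.27 F [ 0.2 -0.2 -0.4] g 39.5 j [ -8.  19. -35.  -0. -35.   5.]
tool delta mm [-0.5  0.7  1.6] rotvec [-0.0019  0.0002  0.0127]
```

Call:
carry_out(commands=[0, 0, -30, 0, 0, 0, 0, 0, -50, 0, 0, 0, 0, 0, -50, 0, 0, 0, 0, 0, -20, 0, 0, 0, 0, 0, 0, 0, 0, 0])

```text
time_s: 29.48
tcp_pos: [0.4034, -0.2203, 0.196]
ee_rot: [[-0.058, -0.998, -0.003], [-0.998, 0.058, 0.002], [-0.002, 0.003, -1.0]]
wrist_force: [0.5, -0.6, -2.4]
gripper_width: 0.451
```

Call:
carry_out(commands=[-50, -15, 0, 0, 0, 0, -50, -15, 0, 0, 0, 0, -50, -15, 0, 0, 0, 0, -50, -15, 0, 0, 0, 0, -50, -14, 0, 0, 0, 0])

```text
time_s: 30.1
tcp_pos: [0.4895, 0.0286, 0.1875]
ee_rot: [[-0.068, -0.998, -0.016], [-0.998, 0.068, 0.002], [-0.001, 0.016, -1.0]]
wrist_force: [0.7, -0.2, -1.2]
gripper_width: 0.45
```

```bash
python3 -c "
from h import *
go(.512,.097,.15,-94)"
```

```text
t 30.1 p [0.4895 0.0286 0.1875] th -93.92 F [ 0.7 -0.2 -1.2] g 39.1 j [ 22.  11. -20.  -1. -59. -26.]
tool delta mm [-69.7 -18.4  37.3] rotvec [0.0163 0.0007 0.0015]
```

Call:
carry_out(commands=[-35, -9, 0, 0.008, 0, 0, -34, -9, 0, 0.008, 0, 0, 0, 0, 20, 0, 0, 0, 0, 0, 15, 0, 0, 0, 0, 0, 0, 0, 0, 0])

```text
time_s: 30.72
tcp_pos: [0.5083, 0.1013, 0.1406]
ee_rot: [[-0.063, -0.998, -0.016], [-0.998, 0.064, -0.005], [0.006, 0.016, -1.0]]
wrist_force: [-0.7, -1.1, -0.4]
gripper_width: 0.453
```

```bash
python3 -c "
from h import *
go(.512,.097,.087,-94)
C=cal('wrist')
im=capture('wrist');cv2.imwrite('pics/w13.png',im[:,:,::-1])
s=capture('scene');crop(s,320,120,440,260,4,'pics/s13.png')
s=capture('top');crop(s,225,120,345,235,5,'pics/t13.png')"
```

```text
t 30.73 p [0.5083 0.1013 0.1406] th -93.64 F [-0.7 -1.1 -0.4] g 39.4 j [ 29.  17. -20.  -0. -54. -33.]
tool delta mm [ 3.7 -4.8 53.6] rotvec [ 0.016  -0.0061  0.0063]
```

View pics/w13.png

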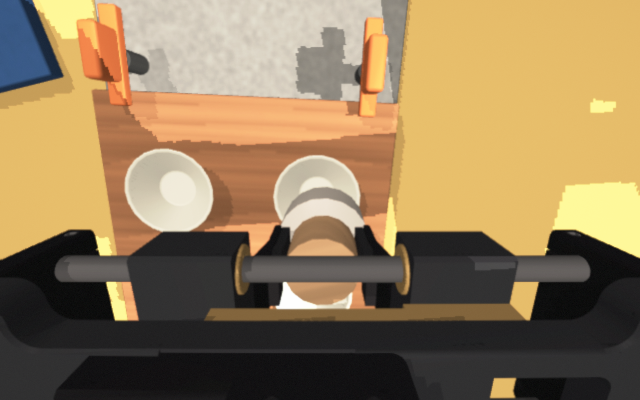

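View pics/s13.png

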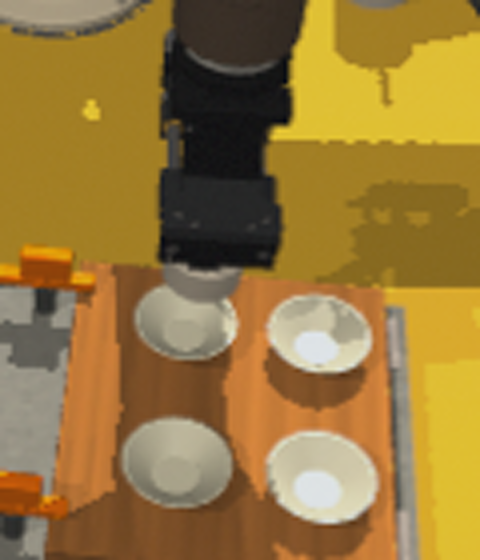

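```bash
python3 -c "
from h import *
print(onz('wrist',[(317,198),(169,191.5)],.058))"
```

```text
[[0.51427034 0.09712892 0.058     ]
 [0.64517333 0.08246249 0.058     ]]
```

Call:
carry_out(commands=[4, -4.5, 15, 0.01, -0.004, 0, 0, -1, 12, 0.006, -0.002, 0, 0, 0, 8, 0, 0, 0, 0, 0, 0, 0, 0, 0])

```text
time_s: 31.38
tcp_pos: [0.5172, 0.0973, 0.11]
ee_rot: [[-0.064, -0.998, 0.011], [-0.998, 0.064, 0.005], [-0.005, -0.011, -1.0]]
wrist_force: [0.2, 0.8, -2.4]
gripper_width: 0.451
```

```bash
python3 -c "
from h import *
go(.5127,.097,.087,-94)"
```

```text
t 31.38 p [0.5172 0.0973 0.11  ] th -93.68 F [ 0.2  0.8 -2.4] g 39.2 j [ 28.  19. -23.   0. -48. -32.]
tool delta mm [ 0.7  4.7 22.9] rotvec [-0.0111  0.0054  0.0055]
```

Call:
carry_out(commands=[0, 4, 0, -0.011, 0.005, 0, 0, 0, 0, 0, 0, 0, 0, 0, 8, 0, 0, 0, 0, 0, 5, 0, 0, 0, 0, 0, 0, 0, 0, 0])

```text
time_s: 32.0
tcp_pos: [0.5137, 0.098, 0.0974]
ee_rot: [[-0.064, -0.998, 0.002], [-0.998, 0.064, 0.001], [-0.001, -0.002, -1.0]]
wrist_force: [0.7, 1.0, -1.5]
gripper_width: 0.451
```

```bash
python3 -c "
from h import *
go(.5127,.097,.087,-94)"
```

```text
t 32.0 p [0.5137 0.098  0.0974] th -93.66 F [ 0.7  1.  -1.5] g 39.2 j [ 29.  20. -24.  -0. -47. -32.]
tool delta mm [ 1.1  1.  10.4] rotvec [-0.0017  0.0012  0.0059]
```

Call:
carry_out(commands=[1, 1, 4, 0, 0, 0, 0, 0, 4, 0, 0, 0, 0, 0, 2, 0, 0, 0, 0, 0, 0, 0, 0, 0])

```text
time_s: 32.5
tcp_pos: [0.5129, 0.0957, 0.0901]
ee_rot: [[-0.062, -0.998, 0.002], [-0.998, 0.062, -0.002], [0.002, -0.002, -1.0]]
wrist_force: [-0.3, 0.1, -1.1]
gripper_width: 0.45
```

```bash
python3 -c "
from h import *
go(.5127,.097,.087,-94)
s=capture('scene');crop(s,320,120,440,260,4,'pics/s14.png')"
```

```text
t 32.5 p [0.5129 0.0957 0.0901] th -93.53 F [-0.3  0.1 -1.1] g 39.2 j [ 29.  20. -24.   0. -46. -32.]
tool delta mm [-1.3  0.3  3.1] rotvec [-0.0021 -0.0019  0.0082]
```

View pics/s14.png

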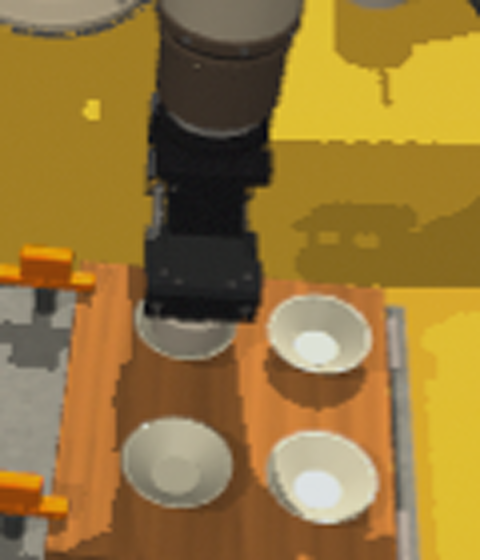

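Call:
carry_out(commands=[-1, 0, 2, 0, 0, 0, 0, 0, 1.5, 0, 0, 0, 0, 0, 1, 0, 0, 0])

```text
time_s: 32.92
tcp_pos: [0.5133, 0.0953, 0.0895]
ee_rot: [[-0.059, -0.998, 0.002], [-0.998, 0.059, -0.006], [0.006, -0.003, -1.0]]
wrist_force: [-2.7, -0.9, 3.8]
gripper_width: 0.447
```

Call:
carry_out(commands=[0, 0, 0, 0, 0, 0, 0, 0, 0, 0, 0, 0, 0, 0, 0, 0, 0, 0, 0, 0, 0, 0, 0, 0], grip=75)

```text
time_s: 33.42
tcp_pos: [0.5139, 0.0958, 0.0889]
ee_rot: [[-0.059, -0.998, 0.003], [-0.998, 0.059, -0.005], [0.005, -0.004, -1.0]]
wrist_force: [0.5, 0.0, 0.0]
gripper_width: 0.806
```

Call:
carry_out(commands=[0, 0, -20, 0, 0, 0, 0, 0, -40, 0, 0, 0, 0, 0, -40, 0, 0, 0, 40, 0, -20, 0, 0, 0, 50, 0, 0, 0, 0, 0])

```text
time_s: 34.05
tcp_pos: [0.5091, 0.0071, 0.2124]
ee_rot: [[-0.053, -0.999, 0.003], [-0.999, 0.053, -0.007], [0.007, -0.003, -1.0]]
wrist_force: [0.5, -0.6, -0.2]
gripper_width: 0.861
```

```bash
python3 -c "
from h import *
go(.500,-.378,.2,-94)
s=capture('scene');crop(s,140,130,440,270,2.6,'pics/s15.png');cv2.imwrite('pics/s15f.png',s[:,:,::-1])"
```

```text
t 34.05 p [0.5091 0.0071 0.2124] th -93.04 F [ 0.5 -0.6 -0.2] g 74.9 j [ 19.  11. -17.   0. -62. -23.]
tool delta mm [384.9 -11.2  14.9] rotvec [-0.0034 -0.0065  0.0168]
```

View pics/s15.png

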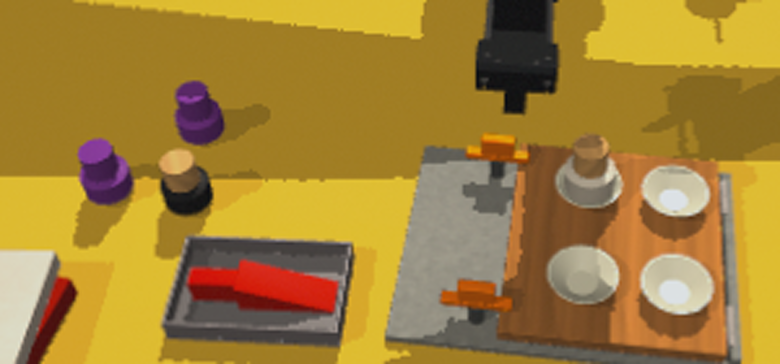

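White pot is upright in its dish. For the black pot, the pale-lidded black one at crop (185,180) fits. The two purple ones at (105,170) and (198,112) have no pale lid and are the look-alikes. I'll approach and confirm close up.

Call:
carry_out(commands=[55, -1, 0, 0, 0, 0, 55, -1, 0, 0, 0, 0, 55, -1, 0, 0, 0, 0, 55, -1, 0, 0, 0, 0, 55, -1, 0, 0, 0, 0], grip=66)

```text
time_s: 34.72
tcp_pos: [0.4973, -0.2782, 0.2142]
ee_rot: [[-0.052, -0.999, 0.003], [-0.999, 0.052, -0.008], [0.008, -0.003, -1.0]]
wrist_force: [1.4, 1.0, 0.1]
gripper_width: 0.759
```

Call:
carry_out(commands=[40, -2, 5, 0, 0, 0, 0, 0, 0, 0, 0, 0])

```text
time_s: 34.98
tcp_pos: [0.4963, -0.3229, 0.2082]
ee_rot: [[-0.058, -0.998, 0.001], [-0.998, 0.058, -0.008], [0.008, -0.002, -1.0]]
wrist_force: [0.1, -0.2, -0.0]
gripper_width: 0.76
```

```bash
python3 -c "
from h import *
go(.500,-.378,.1,-94)
import pickle
pickle.dump(cal('wrist'),open('w16.pkl','wb'))
im=capture('wrist');cv2.imwrite('pics/w16.png',im[:,:,::-1])"
```

```text
t 34.98 p [ 0.4963 -0.3229  0.2082] th -93.3 F [ 0.1 -0.2 -0. ] g 66.1 j [-17.  19.  -6.   0. -64.  14.]
tool delta mm [ 54.   -6.7 108.6] rotvec [-0.0018 -0.0077  0.0122]
```

View pics/w16.png

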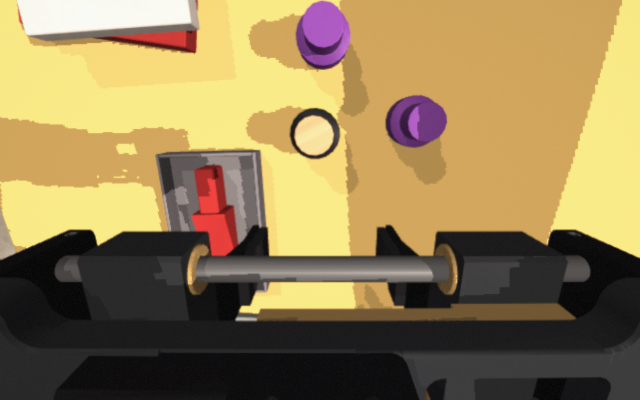

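```bash
python3 -c "
from h import *
t=cv2.imread('pics/w16.png')[:,:,::-1];crop(t,275,95,355,170,7,'pics/w16c.png')
print(onz('wrist',[(315.5,133)],.074))"
```

```text
[[ 0.50100206 -0.38154997  0.074     ]]
```

View pics/w16c.png

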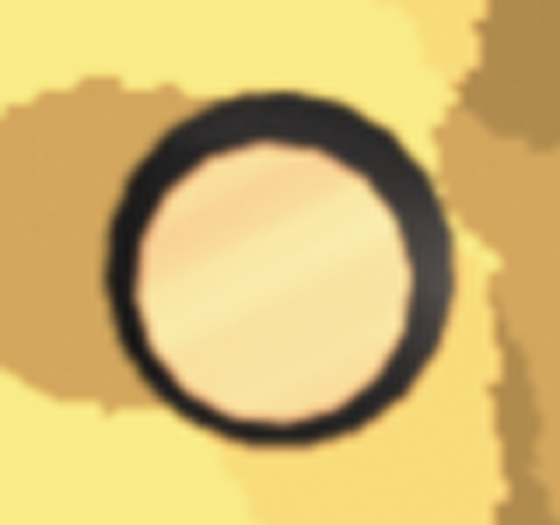

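Confirmed: black body, pale lid. Next I'll descend.

Call:
carry_out(commands=[28, -3, 40, 0, -0.004, 0, 28, -3, 40, 0, -0.004, 0, 0, 0, 25, 0, 0, 0, 0, 0, 0, 0, 0, 0])

```text
time_s: 35.52
tcp_pos: [0.5022, -0.3762, 0.1031]
ee_rot: [[-0.05, -0.999, 0.006], [-0.999, 0.05, -0.0], [0.0, -0.006, -1.0]]
wrist_force: [0.2, -0.5, -0.0]
gripper_width: 0.759
```

```bash
python3 -c "
from h import *
go(.501,-.3795,.042,-93.5)
im=capture('wrist');cv2.imwrite('pics/w17.png',im[:,:,::-1])"
```

```text
t 35.52 p [ 0.5022 -0.3762  0.1031] th -92.89 F [ 0.2 -0.5 -0. ] g 66.0 j [-22.  28.  -8.  -0. -53.  19.]
tool delta mm [ 3.3  1.4 61.1] rotvec [-0.0059 -0.0001  0.0106]
```

View pics/w17.png

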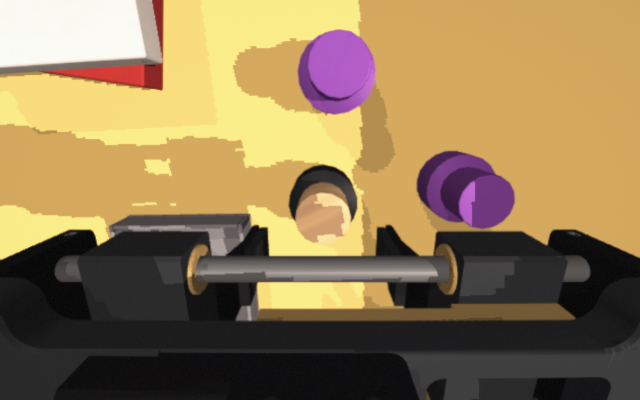

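Call:
carry_out(commands=[2, 0, 18, -0.004, 0, 0, 2, 0, 18, -0.003, 0, 0, 0, 0, 15, 0, 0, 0, 0, 0, 4, 0, 0, 0, 0, 0, 0, 0, 0, 0])

```text
time_s: 36.2
tcp_pos: [0.5057, -0.3803, 0.0494]
ee_rot: [[-0.047, -0.999, 0.006], [-0.999, 0.047, -0.004], [0.004, -0.006, -1.0]]
wrist_force: [-0.1, 0.2, 0.1]
gripper_width: 0.761
```

```bash
python3 -c "
from h import *
go(.501,-.3795,.043,-93.5)"
```

```text
t 36.2 p [ 0.5057 -0.3803  0.0494] th -92.69 F [-0.1  0.2  0.1] g 66.2 j [-22.  32. -11.   0. -47.  19.]
tool delta mm [-0.6  4.8  6.3] rotvec [-0.0061 -0.0039  0.0142]
```

Call:
carry_out(commands=[0, 4.5, 6, -0.006, -0.004, 0, 0, 0, 0, 0, 0, 0])

```text
time_s: 36.45
tcp_pos: [0.5012, -0.3804, 0.0436]
ee_rot: [[-0.047, -0.999, 0.001], [-0.999, 0.047, -0.0], [0.0, -0.001, -1.0]]
wrist_force: [0.5, 0.7, 0.3]
gripper_width: 0.763
```

Call:
carry_out(commands=[0, 0, 0, 0, 0, 0, 0, 0, 0, 0, 0, 0, 0, 0, 0, 0, 0, 0, 0, 0, 0, 0, 0, 0], grip=25)

```text
time_s: 36.95
tcp_pos: [0.5018, -0.3807, 0.0446]
ee_rot: [[-0.047, -0.999, 0.003], [-0.999, 0.047, -0.001], [0.001, -0.003, -1.0]]
wrist_force: [0.2, -0.0, -0.3]
gripper_width: 0.449
```

Call:
carry_out(commands=[0, 0, -30, 0, 0, 0, 0, 0, -50, 0, 0, 0, 0, 0, -50, 0, 0, 0, 0, 0, -20, 0, 0, 0, 0, 0, 0, 0, 0, 0])

```text
time_s: 37.58
tcp_pos: [0.4998, -0.3793, 0.1956]
ee_rot: [[-0.048, -0.999, -0.003], [-0.999, 0.048, 0.003], [-0.003, 0.004, -1.0]]
wrist_force: [0.3, 0.5, -1.8]
gripper_width: 0.449
```

```bash
python3 -c "
from h import *
go(.643,.0825,.19,-93.5)"
```

```text
t 37.58 p [ 0.4998 -0.3793  0.1956] th -92.75 F [ 0.3  0.5 -1.8] g 39.1 j [-22.  23.  -1.  -0. -66.  20.]
tool delta mm [-468.2 -120.9    6.6] rotvec [0.0035 0.0031 0.013 ]
```

Call:
carry_out(commands=[-50, -13, 0, 0, 0, 0, -50, -13, 0, 0, 0, 0, -50, -13, 0, 0, 0, 0, -50, -13, 0, 0, 0, 0, -50, -13, 0, 0, 0, 0])

```text
time_s: 38.2
tcp_pos: [0.574, -0.1281, 0.1862]
ee_rot: [[-0.057, -0.998, -0.018], [-0.998, 0.057, 0.008], [-0.007, 0.018, -1.0]]
wrist_force: [2.0, -0.2, -0.5]
gripper_width: 0.453
```

Call:
carry_out(commands=[-50, -13, 0, 0, 0, 0, -50, -13, 0, 0, 0, 0, -50, -13, 0, 0, 0, 0, -40, -10, 0, 0, 0, 0, 0, 0, 0, 0, 0, 0])

```text
time_s: 38.83
tcp_pos: [0.6306, 0.0687, 0.1746]
ee_rot: [[-0.054, -0.998, -0.035], [-0.999, 0.054, 0.006], [-0.004, 0.036, -0.999]]
wrist_force: [0.4, -0.8, -1.4]
gripper_width: 0.45
```

```bash
python3 -c "
from h import *
go(.643,.0825,.14,-93.5)
im=capture('wrist');cv2.imwrite('pics/w18.png',im[:,:,::-1])"
```

```text
t 38.83 p [0.6306 0.0687 0.1746] th -93.09 F [ 0.4 -0.8 -1.4] g 39.1 j [ 20.  26.  -0.  -1. -66. -23.]
tool delta mm [-14.3 -12.8  34.2] rotvec [0.0357 0.004  0.0072]
```

View pics/w18.png

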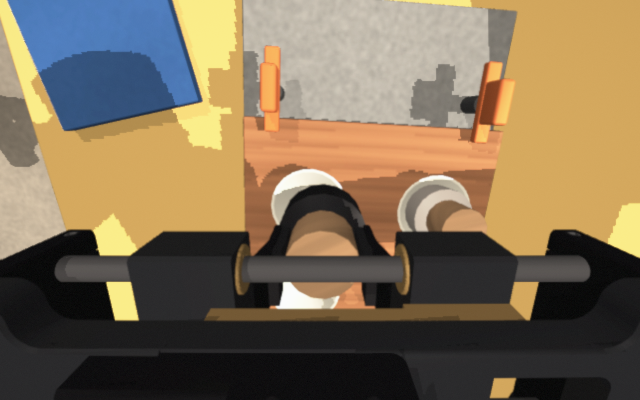

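Call:
carry_out(commands=[-7, -7, 10, 0.018, 0.002, 0, -7, -6, 10, 0.016, 0.002, 0, 0, 0, 0, 0, 0, 0])

```text
time_s: 39.25
tcp_pos: [0.6406, 0.0775, 0.1499]
ee_rot: [[-0.059, -0.998, -0.009], [-0.998, 0.059, -0.002], [0.003, 0.009, -1.0]]
wrist_force: [0.3, -0.0, -2.1]
gripper_width: 0.452
```

```bash
python3 -c "
from h import *
go(.643,.0822,.105,-93.5)"
```

```text
t 39.25 p [0.6406 0.0775 0.1499] th -93.37 F [ 0.3 -0.  -2.1] g 39.3 j [ 21.  27.  -2.  -0. -61. -25.]
tool delta mm [-5.  -2.6 44.8] rotvec [ 0.0093 -0.0029  0.0023]
```

Call:
carry_out(commands=[-4, -2, 15, 0.006, -0.002, 0, -1, 0, 12, 0.003, 0, 0, 0, 0, 10, 0, 0, 0, 0, 0, 0, 0, 0, 0])

```text
time_s: 39.75
tcp_pos: [0.6416, 0.0802, 0.1096]
ee_rot: [[-0.061, -0.998, -0.002], [-0.998, 0.061, -0.001], [0.002, 0.002, -1.0]]
wrist_force: [0.1, -0.7, -1.7]
gripper_width: 0.449
```

```bash
python3 -c "
from h import *
go(.643,.0825,.105,-93.5)
im=capture('wrist');crop(im,230,140,460,300,3,'pics/w19.png')"
```

```text
t 39.75 p [0.6416 0.0802 0.1096] th -93.52 F [ 0.1 -0.7 -1.7] g 39.1 j [ 21.  29.  -5.   0. -56. -25.]
tool delta mm [-2.4 -1.3  4.6] rotvec [ 0.0024 -0.0016 -0.0004]
```

View pics/w19.png

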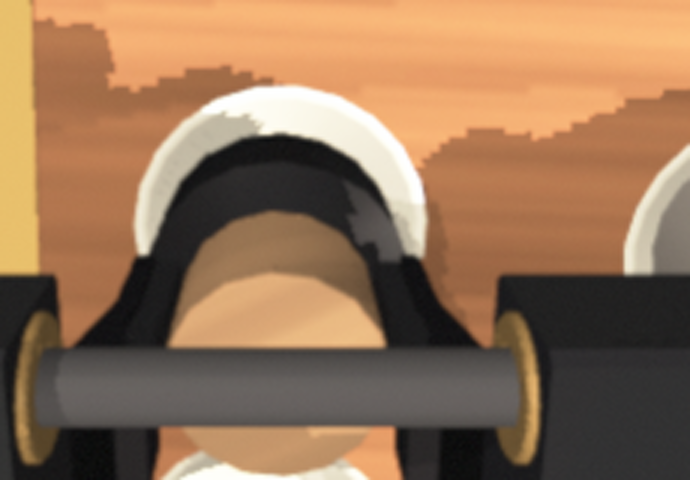

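Call:
carry_out(commands=[-2, -0.5, 7, 0, 0, 0, 0, 0, 5, 0, 0, 0, 0, 0, 5, 0, 0, 0, 0, 0, 2, 0, 0, 0])

```text
time_s: 40.3
tcp_pos: [0.6436, 0.0827, 0.0916]
ee_rot: [[-0.061, -0.998, 0.001], [-0.998, 0.061, -0.001], [0.001, -0.001, -1.0]]
wrist_force: [-2.4, -0.0, 4.2]
gripper_width: 0.451
```

```bash
python3 -c "
from h import *
go(.643,.0825,.087,-93.5)"
```

```text
t 40.3 p [0.6436 0.0827 0.0916] th -93.48 F [-2.4 -0.   4.2] g 39.2 j [ 22.  31.  -6.   0. -54. -25.]
tool delta mm [0.3 0.6 4.6] rotvec [-0.0014 -0.0006  0.0004]
```

Call:
carry_out(commands=[0, 2, 0, 0, 0, 0, 0, 0, 2, 0, 0, 0, 0, 0, 0, 0, 0, 0])

```text
time_s: 40.67
tcp_pos: [0.6417, 0.0827, 0.0904]
ee_rot: [[-0.06, -0.998, 0.002], [-0.998, 0.06, -0.001], [0.001, -0.002, -1.0]]
wrist_force: [-0.4, -1.0, -1.9]
gripper_width: 0.448
```

Call:
carry_out(commands=[0, 0, 0, 0, 0, 0, 0, 0, 0, 0, 0, 0, 0, 0, 0, 0, 0, 0, 0, 0, 0, 0, 0, 0], grip=70)

```text
time_s: 41.18
tcp_pos: [0.6426, 0.083, 0.091]
ee_rot: [[-0.06, -0.998, 0.005], [-0.998, 0.06, -0.0], [-0.0, -0.005, -1.0]]
wrist_force: [-1.0, -0.5, 0.1]
gripper_width: 0.771
```

Call:
carry_out(commands=[0, 0, -20, 0, 0, 0, 0, 0, -40, 0, 0, 0, 0, 0, -40, 0, 0, 0, 30, 0, -40, 0, 0, 0, 50, 0, -30, 0, 0, 0])

```text
time_s: 41.8
tcp_pos: [0.6363, 0.0042, 0.2623]
ee_rot: [[-0.055, -0.998, -0.002], [-0.998, 0.055, -0.003], [0.003, 0.002, -1.0]]
wrist_force: [-0.0, -0.9, -0.0]
gripper_width: 0.805
```

Call:
carry_out(commands=[50, 0, 0, 0, 0, 0, 50, 0, 0, 0, 0, 0, 50, 0, 0, 0, 0, 0, 50, 0, 0, 0, 0, 0, 0, 0, 0, 0, 0, 0])

```text
time_s: 42.42
tcp_pos: [0.6258, -0.204, 0.2677]
ee_rot: [[-0.057, -0.998, 0.008], [-0.998, 0.057, -0.002], [0.002, -0.008, -1.0]]
wrist_force: [0.5, 0.6, -1.1]
gripper_width: 0.805
```

```bash
python3 -c "
from h import *
go(.643,.0825,.087,-93.5)
s=capture('scene');cv2.imwrite('pics/s20.png',s[:,:,::-1]);crop(s,140,100,480,290,2.3,'pics/s20c.png')
s=capture('top');cv2.imwrite('pics/t20.png',s[:,:,::-1]);crop(s,70,110,490,290,1.9,'pics/t20c.png')"
```

```text
t 42.42 p [ 0.6258 -0.204   0.2677] th -93.27 F [ 0.5  0.6 -1.1] g 70.1 j [ -4.  24.   9.   0. -75.   1.]
tool delta mm [-287.3    0.6  180.1] rotvec [-0.0078 -0.0019  0.004 ]
```

View pics/s20c.png

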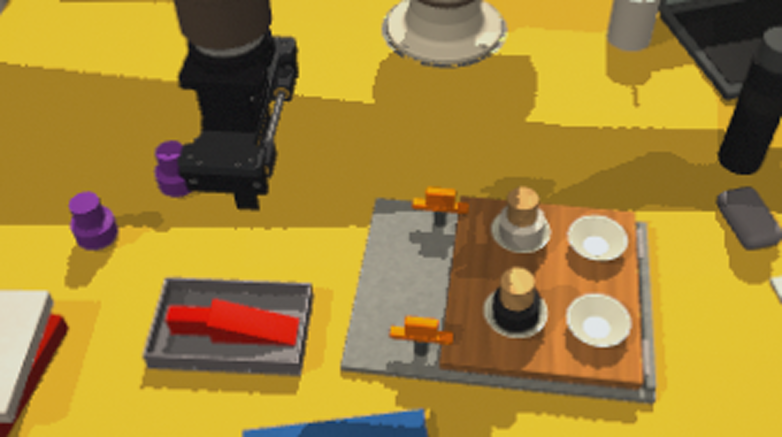

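View pics/t20c.png

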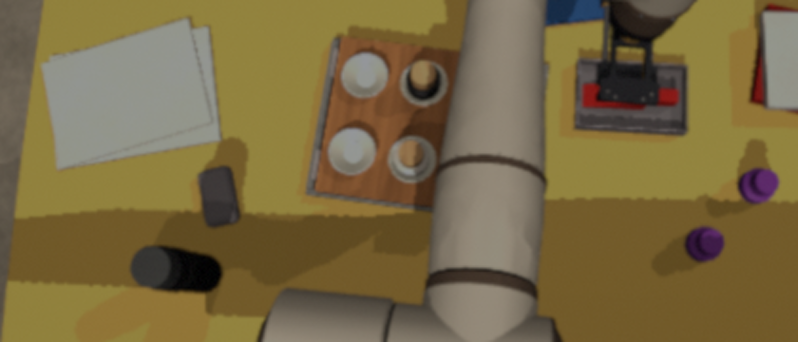

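```bash
python3 -c "
from h import *
s=cv2.imread('pics/s20.png')[:,:,::-1];t=cv2.imread('pics/t20.png')[:,:,::-1]
a=cv2.resize(s[170:270,300:430],None,fx=5,fy=5,interpolation=cv2.INTER_CUBIC);b=cv2.resize(t[120:230,230:310],None,fx=4.5,fy=4.5,interpolation=cv2.INTER_CUBIC)
crop(s,300,170,430,270,6,'pics/s21.png')
print(proj('scene',[(.512,.097,.116),(.642,.082,.116)]),proj('top',[(.512,.097,.116),(.642,.082,.116)]))"
```

```text
[[368.54782288 187.05671757]
 [366.10696799 223.05443474]] [[285.36815798 189.92604044]
 [292.09825528 147.74904614]]
```

View pics/s21.png

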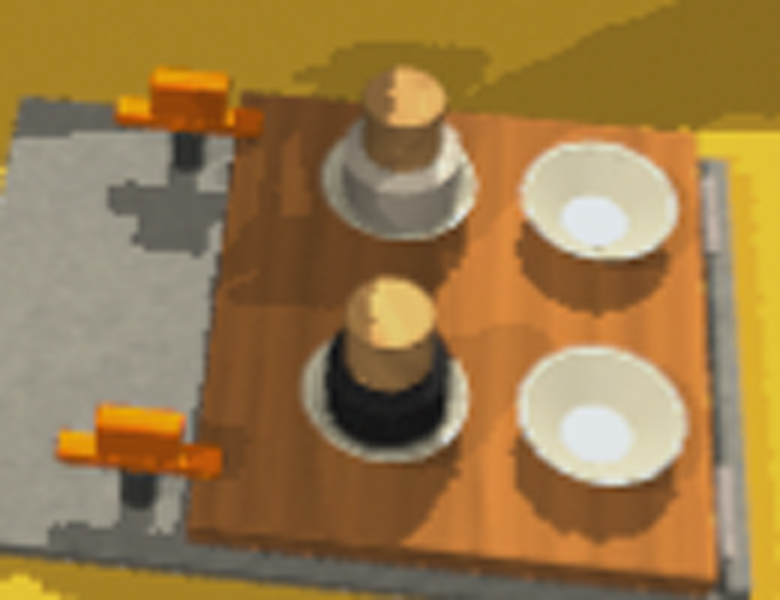

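```bash
python3 -c "
from station import *
print(finish_job(), sense()['time_s'])"
```

```text
the job is handed in; nothing more can be done
the job is handed in; nothing more can be done
```

The job is handed in after about 42 s of the 210 s allowed; no verdict was reported.

- **Wedge:** I pulled it out backward in tugs of about 3–4 mm at 5–6 N. The board came down with the wedge and lies flat. The wedge is in the grey tray.
- **Turnbuttons:** I then turned both by their fins to the stops. They ended close to square, with the tool about 2° short of my estimate of square on turn_a.
- **Pots:** Only the white and black pots were present. The white one had been knocked about 3 cm aside, so I measured it again before gripping it. Both now stand upright in the two front dishes, one in each.
- **Left alone:** I did not touch the flask, the mouse or the purple look-alikes.

**Last checks:** In the scene view, both lids were within about 1.5 px of where seated pots should appear. In the top view, the white lid agreed within about 1 px and the black one was about 3 px off, read from a coarse crop. Both pots touched the dish cone a few mm early on lowering, at about 4 N. They settled into place on release. I judged the board and buttons from the pictures and did not measure their angles separately.

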